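# Put three mosaic supplies back on their own tool boards

### The arm

A 6-joint arm with a two-finger parallel gripper is mounted at the origin on the work surface; the furniture and walls round the work are solid. World frame = base frame: x ahead of the robot, y to its left, z up, the work surface at z = 0. Lengths are in m, angles in rad, forces in N, time in s.
With the tool pointing down it reaches from about 0.275 to 0.825 m from the base axis. Payload 4.9 kg.
Tool frame: the origin (TCP) lies at the very end of the fingers, on their centre line; the grasp point (between the pads) lies 19 mm behind it; x points along the fingers, y is the direction in which the jaws open and shut, and the axes are right-handed (so a half turn about x gives the same grasp; the last joint's range is limited). The gripper opens to 85 mm and grips with 20 to 120 N. Pads are 22 mm wide; open, the fingers measure 114 mm over their backs; the gripper's body (76 mm by 85 mm) begins 54 mm behind the grasp point. The pads swing forward as they close: fully open they stand 13 mm farther back than shut.
Start: joints at [1.21, 0.326, -0.193, 1.052, 0, 1.437], TCP at [0.124, 0.536, 0.231] pointing down, gripper open.
Joint ranges: [-2.65, 2.65], [-0.97, 1.79], [-1.3, 1.35], [-1.93, 2.1], [-1.47, 1.37], [-3.14, 3.14]. Speed limits (rad/s): [2.57, 2.57, 3.14, 3.14, 3.14, 3.14].

### API

Orientations are given as a 3x3 rotation matrix whose columns are the frame's x, y, z axes.
In Python, from bench import ctrl gives the robot as it stands.
- The arm moves only by the tool drive_tool, never from a script. Its argument "motion" is one flat list of numbers, 6 for each row, row after row: the shift along the tool's x, y, z in mm, then the turn, a rotation vector about the tool's x, y, z in rad. In form: [x, y, z, wx, wy, wz, x, y, z, wx, wy, wz, ...]. A call has 1 to 8 rows; each row is the pose to reach, as a shift and turn from the pose commanded when the call began, along the tool's axes at that moment; what a row does not reach only later rows make up. A row lasts 1/10 s, in which the tool goes at most 50 mm and 8.59 degrees, less where a joint would pass 70% of its speed; a pose out of reach is approached as far as the arm can. A call with a gripper value outside its range is refused whole. "grip" is the opening, from 0 (shut) to 1 (fully open), set as the call begins (left out, the last holds). The fingers move at their own pace and stop on an object; the grip force is fixed at half the most. Time passes only in rows, so rows that repeat a pose let the fingers close. It gives the time, the measured TCP pose, the force and the opening at its end, in the units of the state.
- ctrl.get_state(): the state, without advancing time (a new reading comes with each control period).
- ctrl.capture(name): name is "scene" or "top" or "wrist"; returns a dict with "pixels" (480x640x3 uint8, red, green, blue), "z_map" (480x640 float32, m along the optical axis (not along the pixel's ray), 0 where there is no reading), "camera_matrix" (3x3 intrinsics, pixels), "R" (3x3) and "t" (3): a world point X has camera coordinates R X + t. Camera axes: x right, y down, z forward; pixel columns grow to the right and rows downward; lengths in m; the calibration is good to about 2 mm. A picture is of the moment at which its call begins.
- ctrl.sign_off(): hands the job in, once; it reports no verdict.
Trained networks look in the newest picture that a camera, given by its name, has taken for a name from the list of things; names that differ only in an ending like _2 or _b are one class to them, and where a whole thing is asked for, a point or a joint stands for the part that bears it (a point fixed in the world has none). Each returns a list of dicts, best first, with "p" (0 to 1); they miss things now and then, are a little off and sometimes report something else, mostly with a low value. They report only what shows in the picture. A call takes as long as a camera call.
- ctrl.regions_of(camera, query): "pixels" (480x640 bool, what is visible of it) and "extent" ([left, top, width, height] in pixels, round what is visible of it).
- ctrl.spot_point(camera, query): "at" ([column, row] in pixels: a listed point, or the origin of a listed thing).
The state is a dict: "t": time; "joint_positions": joint angles; "qvel": joint speeds; "tau": joint torques, N m; "eef_pos": TCP position; "ee_rot": TCP orientation; "contact_force": force on the tool from outside, world axes, zero at the start; "moment": the same for the moment, N m; "finger_gap": finger opening in m.
Only numpy, scipy, OpenCV 4.12 (cv2) and the standard library are available. Lean on these libraries where they do the work, as an engineer would, in place of code of your own. Each camera call takes 0.05 s, during which the arm holds its last target.

### The job

The glue bottle, the grit jar and the trigger bottle are each standing on the wrong tool board. Put them right: the glue bottle on the board with the brush, the grit jar on the board with the tweezers and the trigger bottle on the board with the scraper, each standing upright in the middle of the board's round cork pad (the white disc, or any clear spot, may serve for parking one meanwhile). Never tip any of the three over, and leave the bowl of shards and the black spring clamp where they are.

Things in the scene. Friction and masses are not known exactly. Their poses are not given: they have to be found in the camera images.
- glue_bottle: White glue bottle with a red pointed cap, 151 mm tall, 0.12 to 0.23 kg. Origin at the centre of its underside, z up. Body 53 mm across up to 80 mm, shoulder rounding in to 22 mm at 108 mm; red cap: a collar 24 mm across from 109 to 118 mm, then a cone to the tip. Grip the collar from above. At the start it stands on the pad of the tweezers board.
- grit_jar: Open clear glass jar with teal and white grit in it, 63 mm in diameter, 76 mm tall, 0.15 to 0.29 kg. Origin at the centre of its underside, z up. The body is 63 mm across up to 62 mm above the origin, the neck 52 mm across from there to the rim at 76 mm. Grip body or neck across any diameter. At the start it stands on the pad of the scraper board.
- trigger_bottle: Plain white trigger bottle, 126 mm tall, 0.14 to 0.26 kg. Origin on the underside, z up. Round body 54 mm across up to 99 mm, its axis at y = +6 mm from the origin; trigger head 102 to 126 mm above the origin, 24 mm wide along x, 51 mm long along y (-25 to +26 mm). Grip the head from above, closing along the bottle's x. At the start it stands on the pad of the brush board.
- trigger_foot (a point): The centre of the round foot of the trigger bottle, on its underside: the point that shall come to the middle of a pad (6 mm along +y from the bottle's origin, same axes).
- brush_pad (a point): Centre of the top of the cork pad (80 mm across, its top 15 mm above the table) on the brush board: plywood, 170 x 130 x 12 mm, fixed, with a glue brush with a wooden handle, 156 mm long, fixed along one long edge. x runs along the board, z up; the tool is centred at x = -20, y = -63 mm from this point, the board at -20, -20 mm. The glue bottle belongs here.
- tweezers_pad (a point): Centre of the top of the cork pad (80 mm across, its top 15 mm above the table) on the tweezers board: plywood, 170 x 130 x 12 mm, fixed, with slim steel tweezers, 123 mm long, fixed along one long edge. x runs along the board, z up; the tool is centred at x = -20, y = -63 mm from this point, the board at -20, -20 mm. The grit jar belongs here.
- scraper_pad (a point): Centre of the top of the cork pad (80 mm across, its top 15 mm above the table) on the scraper board: plywood, 170 x 130 x 12 mm, fixed, with a scraper with a wooden handle and steel blade, 169 mm long, fixed along one long edge. x runs along the board, z up; the tool is centred at x = -20, y = -63 mm from this point, the board at -20, -20 mm. The trigger bottle belongs here.
- parking_disc: White speckled ceramic disc, 83 mm across, 9 mm thick, fixed on the table and empty: a free spot for parking one thing meanwhile. Origin at the centre of its underside; its top is 9 mm above the table.
- shard_bowl: Bystander: green bowl of tile shards, 107 mm across, 40 mm high, behind the boards. Origin at the centre of its underside. Leave it alone.
- spring_clamp: Bystander: black spring clamp with orange jaw pads lying on the table to the right of the boards, 101 x 45 x 19 mm. Origin at the middle of its underside. Leave it alone.

How it is judged:
At the end, for the whole second after the job is handed in: Glue bottle on the brush board, grit jar on the tweezers board, trigger bottle on the scraper board: foot centre within 15 mm of the pad's middle, resting on the pad (5 mm), upright (0.1 rad), at rest; bowl and clamp within 25 mm of where they were (horizontal distance between glue_bottle and brush_pad below 0.015 m and z of glue_bottle in the frame of brush_pad between -0.005 and 0.006 m and angle between each of glue_bottle, grit_jar, trigger_bottle's own z axis and vertical below 0.1 rad and linear speed of each of glue_bottle, grit_jar, trigger_bottle below 0.02 m/s and angular speed of each of glue_bottle, grit_jar, trigger_bottle below 0.2 rad/s and horizontal distance between grit_jar and tweezers_pad below 0.015 m and z of grit_jar in the frame of tweezers_pad between -0.005 and 0.006 m and horizontal distance between trigger_foot and scraper_pad below 0.015 m and z of trigger_foot in the frame of scraper_pad between -0.005 and 0.006 m and distance of each of shard_bowl, spring_clamp from where it was at the start of the episode below 0.025 m); the robot touches nothing.
It fails at once if the glue bottle is tipped over (angle between glue_bottle's own z axis and vertical above 0.7 rad).
It fails at once if the grit jar is tipped over (angle between grit_jar's own z axis and vertical above 0.7 rad).
It fails at once if the trigger bottle is tipped over (angle between trigger_bottle's own z axis and vertical above 0.7 rad).
It fails at once if the shard bowl is pushed out of its place (distance of shard_bowl from where it was at the start of the episode above 0.04 m).
It fails at once if the spring clamp is pushed out of its place (distance of spring_clamp from where it was at the start of the episode above 0.04 m).
It also fails if it takes over 112 s, if anything falls off the work surface, if the arm or the gripper's body presses on something with over 40 N, if the wrist force passes 120 N, or if a joint passes its speed limit or range.

## Working session

There is one attempt and no reset: what is moved stays moved. The work goes in short steps, Python scripts to look and compute and a tool call to move; the robot and the scene stay as the last step left them, time stands still between calls to the robot, and variables do not carry over. Pictures are saved under pics/ and viewed, and the job is handed in when it is done.

Besides the shell and the picture viewer there is one more tool, called after ">>>" as name(argument=value, ...) on one line, values as JSON. drive_tool: Moves the arm, as the interface text tells. Its arguments: {"type":"object","properties":{"motion":{"type":"array"},"grip":{"type":"number"}},"required":["motion"]}

```bash
ls; mkdir -p pics; python3 - <<'E'
from bench import ctrl
import cv2
s=ctrl.get_state();print(s)
for n in ['scene','top','wrist']:
    c=ctrl.capture(n);cv2.imwrite(f'pics/{n}0.png',c['pixels'][:,:,::-1]);print(n,c['camera_matrix'],c['R'],c['t'])
E
```

```text
pics
{'t': 0.0, 'joint_positions': array([ 1.20979405e+00,  3.26917848e-01, -1.93546755e-01,  1.05199779e+00,
       -1.41658074e-05,  1.43657866e+00]), 'qvel': array([ 0.00079399,  0.00130435, -0.00020478, -0.0006873 , -0.00110868,
        0.00153246]), 'tau': array([-4.11068941e-04, -4.43399549e+01,  2.62438953e+01,  1.55089673e-02,
       -1.66240261e-04, -1.20325989e-07]), 'eef_pos': array([0.12346847, 0.5353888 , 0.2305301 ]), 'ee_rot': array([[-5.75223430e-04,  2.24845143e-01,  9.74394341e-01],
       [-1.56368439e-03,  9.74393108e-01, -2.24845781e-01],
       [-9.99998612e-01, -1.65298178e-03, -2.08906906e-04]]), 'contact_force': array([ 0.58907748, -0.99199579,  0.70155891]), 'moment': array([-0.06789192,  0.00766683, -0.01873523]), 'finger_gap': 0.08541673179244888}
scene [[589.95888664   0.         313.28995829]
 [  0.         589.95888664 243.50554731]
 [  0.           0.           1.        ]] [[ 0.84697433 -0.53159458  0.00645646]
 [-0.36483098 -0.59002256 -0.7202581 ]
 [ 0.38669476  0.60768461 -0.69367614]] [-0.40855147  0.24852619  1.05725355]
top [[532.67887175   0.         315.71105888]
 [  0.         532.67887175 240.62025522]
 [  0.           0.           1.        ]] [[ 0.0153516  -0.9998203   0.01112188]
 [-0.98016444 -0.01724603 -0.19743416]
 [ 0.19759049 -0.00787034 -0.98025306]] [0.02790451 0.50702725 1.39695804]
wrist [[377.50167144   0.         315.22777533]
 [  0.         377.50167144 235.90289416]
 [  0.           0.           1.        ]] [[ 0.22614865  0.97409173 -0.00144776]
 [ 0.93594964 -0.21688113  0.27741818]
 [ 0.26991676 -0.06409278 -0.96074818]] [-0.54904996 -0.03523971  0.37949682]
```

View pics/top0.png

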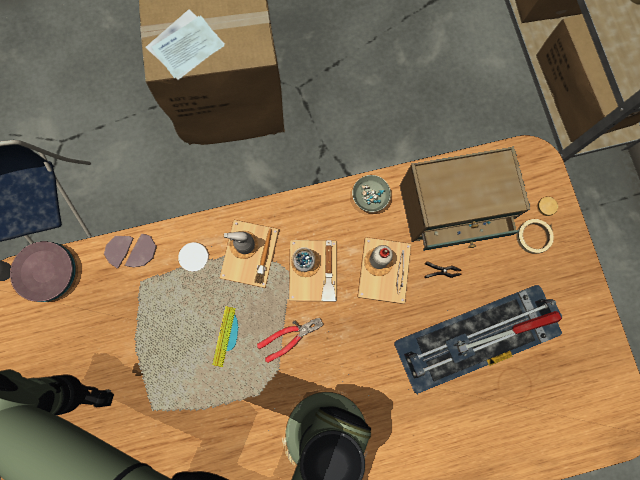

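View pics/scene0.png

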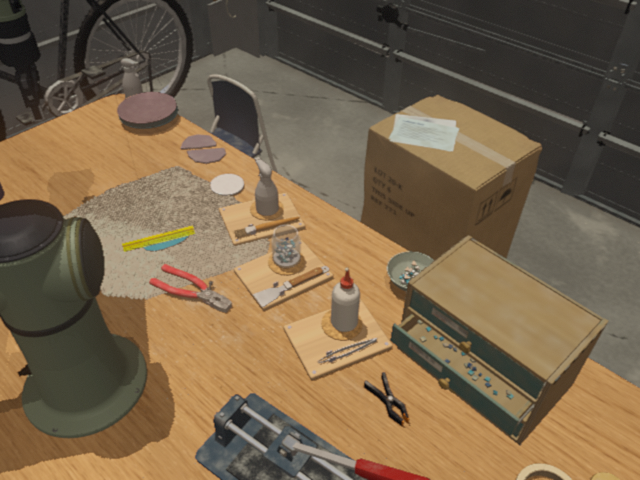

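```bash
cat > h.py <<'E'
from bench import ctrl
import numpy as np
def cap(n):
    return ctrl.capture(n)
def bp(c,uv,z):
    K,R,t=c['camera_matrix'],c['R'],c['t']
    d=R.T@np.linalg.solve(K,[uv[0],uv[1],1.]);o=-R.T@t
    return o+d*(z-o[2])/d[2]
def pr(c,X):
    p=c['camera_matrix']@(c['R']@np.array(X)+c['t']);return p[:2]/p[2]
def cloud(c):
    z=c['z_map'];v,u=np.mgrid[:480,:640]
    P=np.stack([u*z,v*z,z],-1)@np.linalg.inv(c['camera_matrix']).T
    P=(P-c['t'])@c['R'];P[z==0]=np.nan
    return P
E
python3 - <<'E'
from h import *
zs=dict(glue_bottle=.015,grit_jar=.015,trigger_bottle=.015,trigger_foot=.015,brush_pad=.015,tweezers_pad=.015,scraper_pad=.015,parking_disc=0,shard_bowl=0,spring_clamp=0)
for n in ['top','scene']:
    c=cap(n)
    for q in zs:
        print(n,q,[(round(r['p'],2),np.round(r['at']),np.round(bp(c,r['at'],zs[q])[:2],3)) for r in ctrl.spot_point(n,q)[:2]])
    P=cloud(c)
    for q in ['glue_bottle','grit_jar','trigger_bottle','parking_disc']:
        r=ctrl.regions_of(n,q)
        if r:
            m=r[0]['pixels'];X=P[m];X=X[~np.isnan(X[:,0])]
            print(q,r[0]['extent'],len(X),np.nanmedian(X,0),np.percentile(X[:,2],[1,50,99]))
E
```

```text
top glue_bottle [(0.94, array([380., 262.]), array([ 0.456, -0.142]))]
top grit_jar [(0.84, array([304., 258.]), array([0.465, 0.068]))]
top trigger_bottle [(0.84, array([246., 244.]), array([0.499, 0.228]))]
top trigger_foot [(0.82, array([244., 242.]), array([0.507, 0.235]))]
top brush_pad [(0.84, array([241., 244.]), array([0.5  , 0.244]))]
top tweezers_pad [(0.73, array([376., 261.]), array([ 0.458, -0.131]))]
top scraper_pad [(0.88, array([308., 259.]), array([0.461, 0.058]))]
top parking_disc [(0.75, array([190., 255.]), array([0.47 , 0.385]))]
top shard_bowl [(0.96, array([372., 196.]), array([ 0.648, -0.123])), (0.42, array([245., 243.]), array([0.507, 0.234]))]
top spring_clamp [(0.47, array([442., 272.]), array([ 0.433, -0.317]))]
glue_bottle [292.9, 246.1, 23.0, 23.4] 464 [0.45440854 0.06975366 0.05850466] [0.0157427  0.05850466 0.09433923]
grit_jar [289.1, 247.3, 25.7, 21.5] 448 [0.45589323 0.06880053 0.05950966] [0.01669808 0.05950966 0.09435767]
trigger_bottle [225.8, 236.6, 30.0, 15.9] 461 [0.49186823 0.2301303  0.09252389] [0.01281236 0.09252389 0.14410521]
parking_di
[... 533 characters left out ...]
scene scraper_pad [(0.72, array([289., 260.]), array([0.458, 0.06 ]))]
scene parking_disc []
scene shard_bowl [(0.83, array([411., 280.]), array([ 0.653, -0.114]))]
scene spring_clamp [(0.58, array([387., 400.]), array([ 0.437, -0.315]))]
glue_bottle [327.1, 265.0, 34.7, 71.7] 1366 [ 0.45323621 -0.15447905  0.09201142] [0.01458795 0.09201142 0.15829029]
grit_jar [270.4, 222.3, 30.9, 48.0] 1160 [0.45098383 0.05015166 0.06264279] [0.01069576 0.06264279 0.0923991 ]
trigger_bottle [252.6, 154.1, 28.9, 58.2] 1082 [0.49314649 0.21717175 0.07291216] [-0.00197248  0.07291216  0.14266804]
parking_disc [212.8, 170.9, 33.4, 25.1] 524 [0.46194133 0.37123817 0.00962397] [0.00536983 0.00962397 0.01428013]
```

```bash
python3 - <<'E'
from h import *
import cv2
c=cap('top');im=c['pixels'][:,:,::-1]
cv2.imwrite('pics/topc.png',cv2.resize(im[170:310,170:430],None,fx=3,fy=3,interpolation=cv2.INTER_CUBIC))
E
```

```text
(no output)
```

View pics/topc.png

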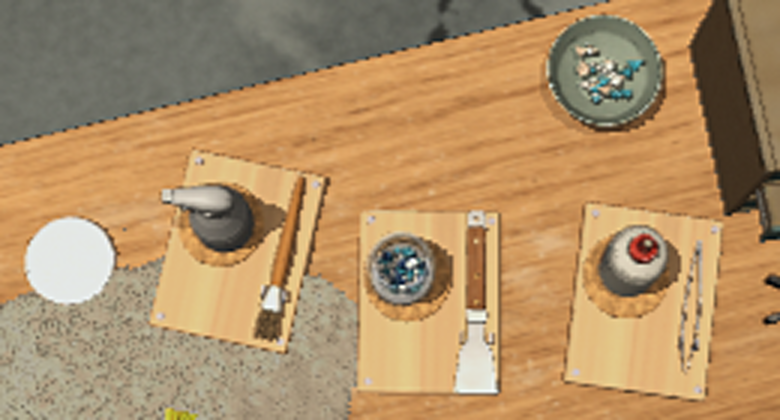

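View pics/wrist0.png

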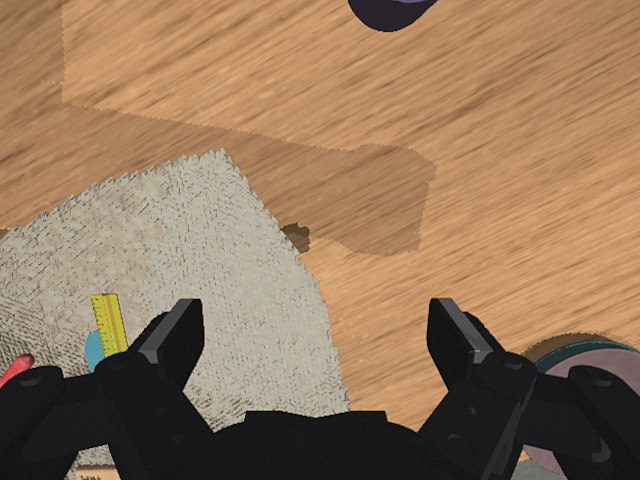

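```bash
python3 - <<'E'
from h import *
from scipy.optimize import least_squares
c=cap('top')
print('cam',-c['R'].T@c['t'])
B=dict(brush=[(190,150),(329,178),(284,353),(150,323)],scraper=[(360,211),(499,212),(500,393),(358,391)],tweezers=[(585,204),(722,221),(705,398),(564,381)])
loc=np.array([[85,65],[85,-65],[-85,-65],[-85,65]])/1000
for n,q in B.items():
    W=np.array([bp(c,((u+.5)/3-.5+170,(v+.5)/3-.5+170),.012)[:2] for u,v in q])
    def f(p):
        R=np.array([[np.cos(p[2]),-np.sin(p[2])],[np.sin(p[2]),np.cos(p[2])]])
        return (loc@R.T+p[:2]-W).ravel()
    s=least_squares(f,[*W.mean(0),0]);p=s.x
    R=np.array([[np.cos(p[2]),-np.sin(p[2])],[np.sin(p[2]),np.cos(p[2])]])
    print(n,p.round(4),'pad',(p[:2]+R@[.02,.02]).round(4),'res',(f(p)*1000).round(1))
P=cloud(c)
r=lambda u,v:((u+.5)/3-.5+170,(v+.5)/3-.5+170)
print('disc',bp(c,r(70,260),.009))
print('jar rim',bp(c,r(402,267),.091))
print('glue cap tip',bp(c,r(646,243),.150), 'collar')
print('trig nozzle tip',bp(c,r(165,195),.135),'head back',bp(c,r(232,203),.141),'mid',bp(c,r(200,198),.141))
E
```

```text
cam [0.22051608 0.04763824 1.46916654]
brush [ 0.4759  0.2201 -0.1959] pad [0.4995 0.2358] res [ 1.8 -1.8  1.   1.4 -1.3 -1.8 -1.5  2.2]
scraper [0.4316 0.0428 0.0109] pad [0.4514 0.063 ] res [ 1.2  0.1  1.3 -0.6 -0.7 -0.2 -1.8  0.6]
tweezers [ 0.4357 -0.1551 -0.1122] pad [ 0.4578 -0.1374] res [ 2.3  0.8  1.7 -0.7 -2.6 -0.4 -1.4  0.3]
disc [0.46442026 0.37543968 0.009     ]
jar rim [0.44951884 0.0673955  0.091     ]
glue cap tip [ 0.4636667  -0.13797741  0.15      ] collar
trig nozzle tip [0.50087169 0.26984292 0.135     ] head back [0.49368723 0.21182455 0.141     ] mid [0.49753675 0.23909566 0.141     ]
```

```bash
cat >> h.py <<'E'
from scipy.spatial.transform import Rotation as Ro
def mv(pos,psi):
    s=ctrl.get_state();R=s['ee_rot'];p=np.deg2rad(psi);c,si=np.cos(p),np.sin(p)
    T=np.array([[0,c,si],[0,si,-c],[-1,0,0]])
    d=R.T@(np.array(pos)-s['eef_pos'])*1000
    w=Ro.from_matrix(R.T@T).as_rotvec()
    print('t',round(s['t'],2),'eef',s['eef_pos'].round(4),'gap',round(s['finger_gap'],4),'MOVE',d.round(1),w.round(3), 'q6',s['joint_positions'][5].round(2))
E
python3 - <<'E'
from h import *
mv([.41,.065,.30],90)
c=cap('wrist');R=ctrl.get_state()['ee_rot'];p=ctrl.get_state()['eef_pos']
print('cam in tool',R.T@(-c['R'].T@c['t']-p),'dir',R.T@c['R'][2])
E
```

```text
t 1.75 eef [0.1237 0.536  0.2313] gap 0.0854 MOVE [ -68.7 -394.5  384.9] [-0.227  0.    -0.   ] q6 1.44
cam in tool [-1.42999319e-01  5.43038111e-06 -7.06575632e-02] dir [ 9.60702900e-01 -2.22753467e-04  2.77578615e-01]
```

>>> drive_tool(motion=[-69,-200,195,-0.227,0,0,-69,-200,195,-0.227,0,0,-69,-200,195,-0.227,0,0,-69,-200,195,-0.227,0,0,-69,-394,385,-0.227,0,0,-69,-394,385,-0.227,0,0,-69,-394,385,-0.227,0,0,-69,-394,385,-0.227,0,0], grip=1)

```text
t: 2.6
eef_pos: [0.3286, 0.1987, 0.2914]
ee_rot: [[0.001, -0.001, 1.0], [0.001, 1.0, 0.001], [-1.0, 0.001, 0.001]]
contact_force: [1.8, 0.3, -0.3]
finger_gap: 0.0856
```

```bash
python3 - <<'E'
from h import *
mv([.41,.065,.30],90)
E
```

```text
t 2.6 eef [0.3286 0.1987 0.2914] gap 0.0856 MOVE [  -8.6 -133.7   81.3] [ 0.001  0.001 -0.001] q6 0.35
```

>>> drive_tool(motion=[-8,-134,81,0,0,0,-8,-134,81,0,0,0,-8,-134,81,0,0,0,-8,-134,81,0,0,0,-8,-134,81,0,0,0,-8,-134,81,0,0,0])

```text
t: 3.2
eef_pos: [0.4082, 0.067, 0.2987]
ee_rot: [[-0.001, -0.001, 1.0], [0.001, 1.0, 0.001], [-1.0, 0.001, -0.001]]
contact_force: [0.5, 0.9, 0.7]
finger_gap: 0.0853
```

```bash
python3 - <<'E'
from h import *
import cv2
c=cap('wrist');cv2.imwrite('pics/w1.png',c['pixels'][:,:,::-1]);np.savez('w1',**c)
mv([.41,.065,.30],90)
for q in ['scraper_pad','grit_jar','brush_pad','tweezers_pad','glue_bottle','trigger_foot']:
    print(q,[(round(r['p'],2),np.round(r['at']),np.round(bp(c,r['at'],.015)[:2],4)) for r in ctrl.spot_point('wrist',q)[:2]])
E
```

```text
t 3.25 eef [0.4081 0.0675 0.2987] gap 0.0857 MOVE [-1.3 -2.5  1.9] [ 0.002 -0.001 -0.   ] q6 -0.02
scraper_pad []
grit_jar [(0.88, array([317., 233.]), array([0.4569, 0.0696])), (0.16, array([455., 264.]), array([0.496 , 0.2351]))]
brush_pad [(0.33, array([457., 267.]), array([0.5003, 0.2384]))]
tweezers_pad []
glue_bottle [(0.58, array([138., 240.]), array([ 0.4659, -0.1426]))]
trigger_foot [(0.62, array([450., 267.]), array([0.5001, 0.2293]))]
```

View pics/w1.png

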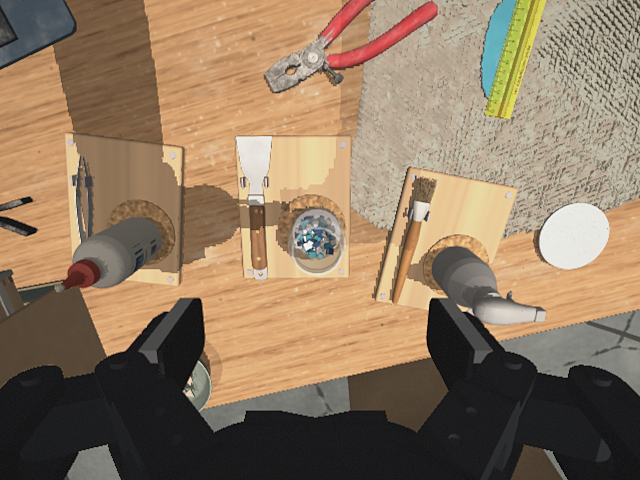

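```bash
python3 - <<'E'
import cv2
im=cv2.imread('pics/w1.png')
cv2.imwrite('pics/w1a.png',cv2.resize(im[125:325,55:205],None,fx=3,fy=3,interpolation=cv2.INTER_CUBIC))
cv2.imwrite('pics/w1b.png',cv2.resize(im[125:325,225:375],None,fx=3,fy=3,interpolation=cv2.INTER_CUBIC))
cv2.imwrite('pics/w1c.png',cv2.resize(im[150:350,365:565],None,fx=3,fy=3,interpolation=cv2.INTER_CUBIC))
E
```

```text
(no output)
```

View pics/w1a.png

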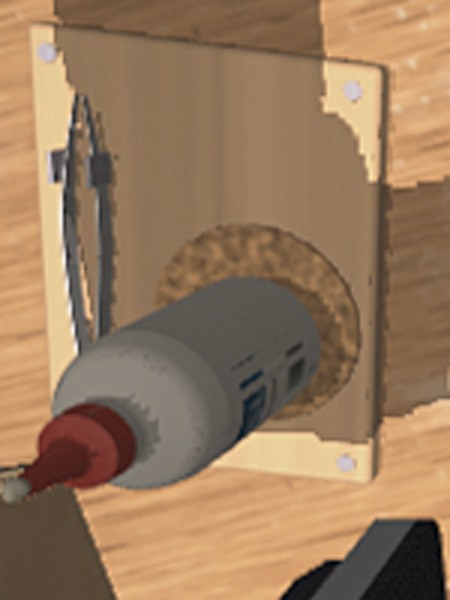

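View pics/w1b.png

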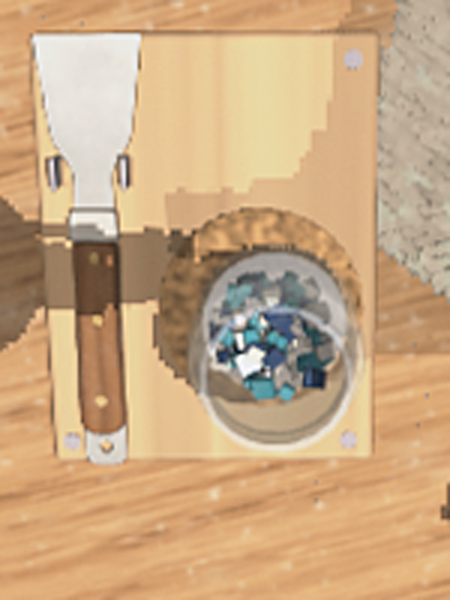

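View pics/w1c.png

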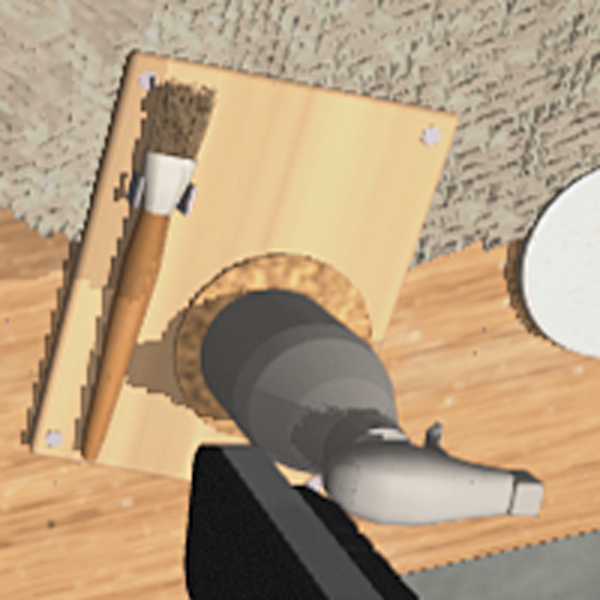

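```bash
python3 - <<'E'
from h import *
import cv2
from scipy.optimize import least_squares
c=dict(np.load('w1.npz'))
im=cv2.resize(c['pixels'][:,:,::-1],None,fx=3,fy=3,interpolation=cv2.INTER_CUBIC)
B=dict(brush=((365,150),{1:(138,52),0:None,2:(0,0)}),)
off=dict(brush=(365,150),scraper=(225,125),tweezers=(55,125))
pts=dict(brush={'n-':(138,52),'n+':(457,115),'f-':(33,450)},scraper={'n-':(34,33),'n+':(379,34),'f+':(373,457),'f-':(57,457)},tweezers={'n-':(30,22),'n+':(383,66),'f+':(372,479)})
L={'n-':(-.085,-.065),'n+':(-.085,.065),'f+':(.085,.065),'f-':(.085,-.065)}
px=lambda o,q:((q[0]+.5)/3-.5+o[0],(q[1]+.5)/3-.5+o[1])
def rot(a):return np.array([[np.cos(a),-np.sin(a)],[np.sin(a),np.cos(a)]])
for n in pts:
    W=np.array([bp(c,px(off[n],q),.012)[:2] for q in pts[n].values()]);l=np.array([L[k] for k in pts[n]])
    f=lambda p:(l@rot(p[2]).T+p[:2]-W).ravel()
    p=least_squares(f,[*W.mean(0),0]).x
    pad=p[:2]+rot(p[2])@[.02,.02]
    print(n,p.round(4),'pad',pad.round(4),'res',(f(p)*1000).round(1))
    a=np.linspace(0,2*np.pi,80)
    poly=np.array([pr(c,[pad[0]+.04*np.cos(t),pad[1]+.04*np.sin(t),.015]) for t in a])
    cv2.polylines(im,[np.int32(poly*3+1)],True,(0,0,255),1)
    poly=np.array([pr(c,[*(p[:2]+rot(p[2])@L[k]),.012]) for k in L])
    cv2.polylines(im,[np.int32(poly*3+1)],True,(255,0,0),1)
jr=bp(c,px((225,125),(281,378)),.091);print('jar rim',jr)
for r_,z,xy in [(.026,.091,jr),(.0315,.0155,jr)]:
    poly=np.array([pr(c,[xy[0]+r_*np.cos(t),xy[1]+r_*np.sin(t),z]) for t in a]);cv2.polylines(im,[np.int32(poly*3+1)],True,(0,255,0),1)
print('glue tip',bp(c,px((55,125),(12,490)),.166),'collar top ctr',bp(c,px((55,125),(85,445)),.129))
print('nozzle',bp(c,px((365,150),(530,495)),.132),'headback',bp(c,px((365,150),(335,480)),.132))
cv2.imwrite('pics/w1o.png',im[370:980,160:960]);cv2.imwrite('pics/w1p.png',im[370:970,1000:1800])
d=c['z_map'];P=cloud(c)
E
```

```text
brush [ 0.4752  0.2209 -0.1902] pad [0.4986 0.2367] res [-1.4 -1.5 -0.7  2.9  2.2 -1.4]
scraper [0.4303 0.0437 0.0018] pad [0.4503 0.0637] res [-1.2 -1.5 -1.9  1.9  1.4  0.4  1.7 -0.8]
tweezers [ 0.4336 -0.1545 -0.1215] pad [ 0.4559 -0.1371] res [-1.3 -1.  -1.3  0.5  2.5  0.6]
jar rim [0.45379939 0.0701242  0.091     ]
glue tip [ 0.45988191 -0.13596672  0.166     ] collar top ctr [ 0.46187815 -0.13889868  0.129     ]
nozzle [0.50165008 0.27254324 0.132     ] headback [0.49657479 0.21285171 0.132     ]
```

View pics/w1o.png

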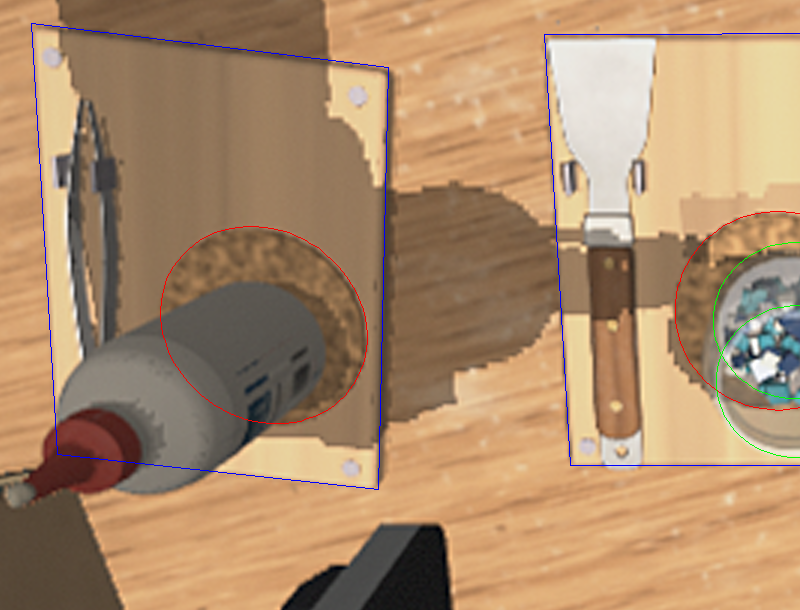

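View pics/w1p.png

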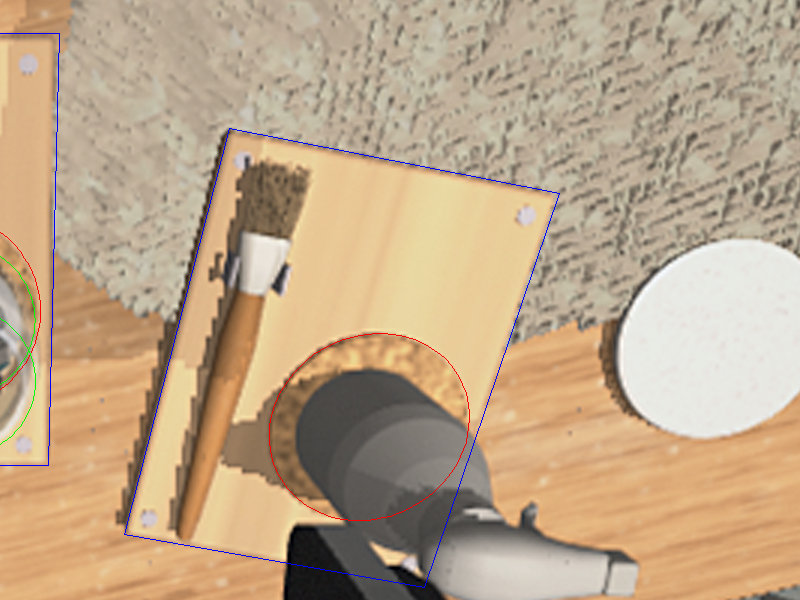

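```bash
python3 - <<'E'
from h import *
mv([.452,.068,.13],90)
mv([.452,.068,.045],90)
E
```

```text
t 3.55 eef [0.4086 0.0672 0.299 ] gap 0.0854 MOVE [169.    0.7  43.3] [ 0.002  0.    -0.   ] q6 -0.02
t 3.55 eef [0.4086 0.0672 0.299 ] gap 0.0854 MOVE [254.    0.7  43.3] [ 0.002  0.    -0.   ] q6 -0.02
```

>>> drive_tool(motion=[40,1,43,0,0,0,85,1,43,0,0,0,130,1,43,0,0,0,169,1,43,0,0,0,195,1,43,0,0,0,220,1,43,0,0,0,240,1,43,0,0,0,254,1,43,0,0,0])

```text
t: 4.35
eef_pos: [0.4511, 0.0678, 0.0435]
ee_rot: [[-0.002, -0.001, 1.0], [0.0, 1.0, 0.001], [-1.0, 0.0, -0.002]]
contact_force: [0.9, 0.2, -0.8]
finger_gap: 0.0854
```

>>> drive_tool(motion=[0,0,0,0,0,0,0,0,0,0,0,0,0,0,0,0,0,0,0,0,0,0,0,0,0,0,0,0,0,0])

```text
t: 4.85
eef_pos: [0.4526, 0.0674, 0.0456]
ee_rot: [[0.001, -0.0, 1.0], [-0.0, 1.0, 0.0], [-1.0, -0.0, 0.001]]
contact_force: [0.1, 0.6, 0.0]
finger_gap: 0.0857
```

>>> drive_tool(motion=[0,0,0,0,0,0,0,0,0,0,0,0,0,0,0,0,0,0,0,0,0,0,0,0,0,0,0,0,0,0,0,0,0,0,0,0,0,0,0,0,0,0,0,0,0,0,0,0], grip=0)

```text
t: 5.65
eef_pos: [0.4522, 0.0677, 0.0458]
ee_rot: [[0.001, -0.001, 1.0], [0.001, 1.0, 0.001], [-1.0, 0.001, 0.001]]
contact_force: [-1.9, 0.6, 10.7]
finger_gap: 0.0605
```

```bash
python3 - <<'E'
from h import *
mv([.451,.068,.20],90)
mv([.464,.375,.20],90)
E
```

```text
t 5.65 eef [0.4522 0.0677 0.0458] gap 0.0605 MOVE [-154.2    0.4   -1.1] [ 0.001  0.001 -0.001] q6 -0.01
t 5.65 eef [0.4522 0.0677 0.0458] gap 0.0605 MOVE [-154.   307.4   12.1] [ 0.001  0.001 -0.001] q6 -0.01
```

```bash
python3 - <<'E'
from h import *
import cv2
c=cap('wrist');cv2.imwrite('pics/w2.png',c['pixels'][:,:,::-1])
c=cap('scene');cv2.imwrite('pics/s2.png',cv2.resize(c['pixels'][140:300,180:400,::-1],None,fx=3,fy=3))
E
```

```text
(no output)
```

View pics/w2.png

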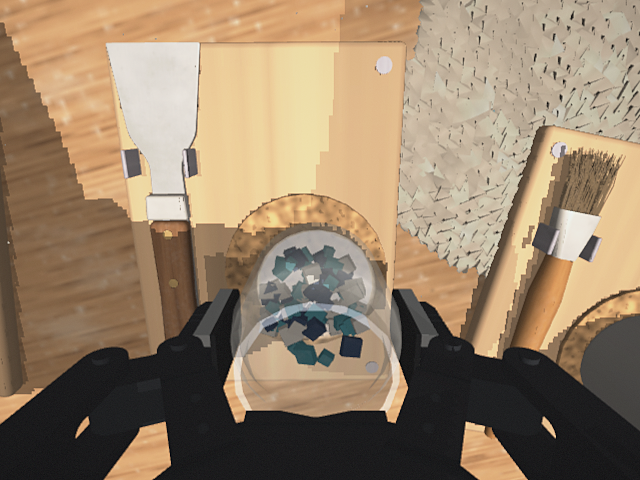

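View pics/s2.png

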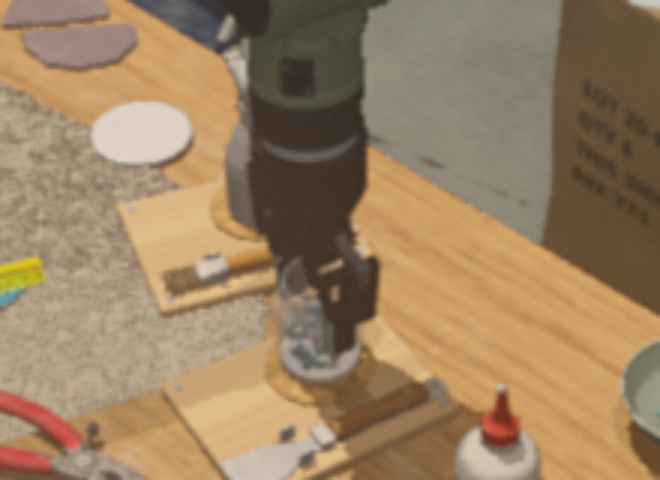

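>>> drive_tool(motion=[-10,0,0,0,0,0,-30,0,0,0,0,0,-60,0,0,0,0,0,-95,0,0,0,0,0,-130,0,0,0,0,0,-160,0,0,0,0,0,-180,0,0,0,0,0,-180,0,0,0,0,0])

```text
t: 6.55
eef_pos: [0.4536, 0.0673, 0.2277]
ee_rot: [[0.005, -0.0, 1.0], [-0.0, 1.0, 0.0], [-1.0, -0.0, 0.005]]
contact_force: [0.1, 0.1, -2.6]
finger_gap: 0.0599
```

>>> drive_tool(motion=[0,30,0,0,0,0,0,75,0,0,0,0,0,120,0,0,0,0,0,165,5,0,0,0,0,210,8,0,0,0,0,255,10,0,0,0,0,290,12,0,0,0,0,307,12,0,0,0])

```text
t: 7.35
eef_pos: [0.4628, 0.3769, 0.2225]
ee_rot: [[-0.002, -0.003, 1.0], [-0.001, 1.0, 0.003], [-1.0, -0.001, -0.002]]
contact_force: [0.3, -0.1, -2.5]
finger_gap: 0.0601
```

```bash
python3 - <<'E'
from h import *
import cv2
mv([.464,.375,.042],90)
c=cap('wrist');cv2.imwrite('pics/w3.png',c['pixels'][:,:,::-1])
print([(r['p'],bp(c,r['at'],.009)) for r in ctrl.spot_point('wrist','parking_disc')])
mv([.464,.375,.042],90)
E
```

```text
t 7.35 eef [0.4628 0.3769 0.2225] gap 0.0601 MOVE [180.5  -1.8   1.6] [ 0.003 -0.002  0.001] q6 0.56
[(0.87, array([0.46094921, 0.37740057, 0.009     ]))]
t 7.45 eef [0.4627 0.3762 0.2225] gap 0.0601 MOVE [180.5  -1.    1.8] [ 0.003 -0.003  0.001] q6 0.56
```

View pics/w3.png

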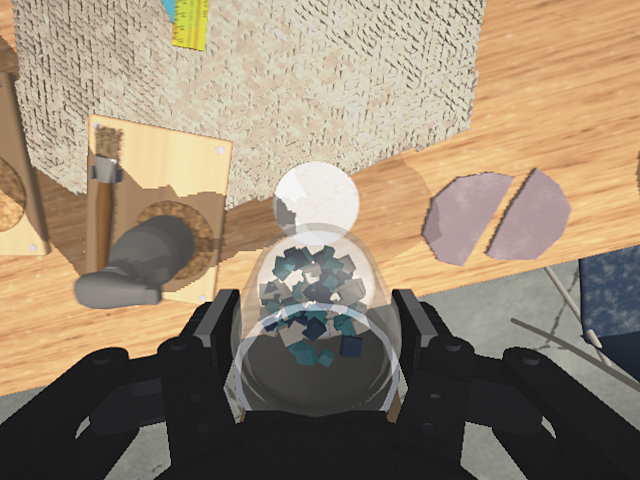

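>>> drive_tool(motion=[30,-1,0,0,0,0,70,-1,0,0,0,0,110,-1,0,0,0,0,145,-1,0,0,0,0,165,-1,0,0,0,0,176,-1,0,0,0,0,180,-1,0,0,0,0,182,-1,0,0,0,0])

```text
t: 8.25
eef_pos: [0.4642, 0.3731, 0.043]
ee_rot: [[0.0, 0.0, 1.0], [0.0, 1.0, -0.0], [-1.0, 0.0, 0.0]]
contact_force: [0.6, 0.1, -3.2]
finger_gap: 0.06
```

```bash
python3 - <<'E'
from h import *
s=ctrl.get_state();print(s['contact_force'],s['eef_pos'])
c=cap('wrist');R=s['ee_rot'];p=s['eef_pos']
for dz in (-.01,-.005,0,.005,.01):
    print(dz,pr(c,p+R@np.array([-.0453,0,dz-.026])),pr(c,p+R@np.array([-.0453,.026,dz])),'bottom near',pr(c,p+R@np.array([.0303,0,dz-.0315])))
E
```

```text
[ 0.57267753  0.08338515 -3.24267204] [0.4642111  0.37313194 0.04302072]
-0.01 [315.39018176 258.34991049] [404.17317338 341.95566295] bottom near [315.27497482 192.38746967]
-0.005 [315.41211292 275.34527782] [403.09385888 356.82123717] bottom near [315.28895324 203.03596117]
0 [315.43347092 291.89648041] [402.04095802 371.32301195] bottom near [315.30271281 213.51772975]
0.005 [315.45427794 308.02070568] [401.01351292 385.47418052] bottom near [315.31625861 223.83666057]
0.01 [315.47455503 323.73426555] [400.01061143 399.28730582] bottom near [315.3295956  233.99651897]
```

>>> drive_tool(motion=[1,0,0,0,0,0,2,0,0,0,0,0,3,0,0,0,0,0,3,0,0,0,0,0])

```text
t: 8.7
eef_pos: [0.464, 0.3735, 0.0402]
ee_rot: [[0.0, -0.0, 1.0], [0.0, 1.0, 0.0], [-1.0, 0.0, 0.0]]
contact_force: [0.1, 0.0, -2.2]
finger_gap: 0.0603
```

Contact is beginning; release.

>>> drive_tool(motion=[1,0,0,0,0,0,1,0,0,0,0,0])

```text
t: 8.9
eef_pos: [0.4641, 0.3735, 0.0401]
ee_rot: [[0.001, -0.0, 1.0], [0.0, 1.0, 0.0], [-1.0, 0.0, 0.001]]
contact_force: [-2.7, -2.1, 5.7]
finger_gap: 0.06
```

>>> drive_tool(motion=[0,0,0,0,0,0,0,0,0,0,0,0,0,0,0,0,0,0,0,0,0,0,0,0,0,0,0,0,0,0,0,0,0,0,0,0,0,0,0,0,0,0,0,0,0,0,0,0], grip=1)

```text
t: 9.7
eef_pos: [0.4639, 0.3734, 0.0388]
ee_rot: [[-0.0, -0.0, 1.0], [-0.0, 1.0, 0.0], [-1.0, -0.0, -0.0]]
contact_force: [0.1, -0.2, -0.0]
finger_gap: 0.0855
```

>>> drive_tool(motion=[-20,0,0,0,0,0,-50,0,0,0,0,0,-90,0,0,0,0,0,-130,0,0,0,0,0,-180,0,0,0,0,0,-220,0,0,0,0,0,-260,0,0,0,0,0,-260,0,0,0,0,0])

```text
t: 10.5
eef_pos: [0.4663, 0.3749, 0.3055]
ee_rot: [[0.009, -0.0, 1.0], [0.006, 1.0, 0.0], [-1.0, 0.006, 0.009]]
contact_force: [0.3, 0.3, -0.2]
finger_gap: 0.0854
```

```bash
python3 - <<'E'
from h import *
import cv2
mv([.435,.235,.30],174)
mv([.435,.235,.30],-6)
c=cap('top');cv2.imwrite('pics/t4.png',cv2.resize(c['pixels'][170:310,130:390,::-1],None,fx=3,fy=3))
E
```

```text
t 10.5 eef [0.4663 0.3749 0.3055] gap 0.0854 MOVE [   4.4 -140.   -31.4] [-1.466  0.012  0.002] q6 0.55
t 10.5 eef [0.4663 0.3749 0.3055] gap 0.0854 MOVE [   4.4 -140.   -31.4] [ 1.676  0.002 -0.012] q6 0.55
```

View pics/t4.png

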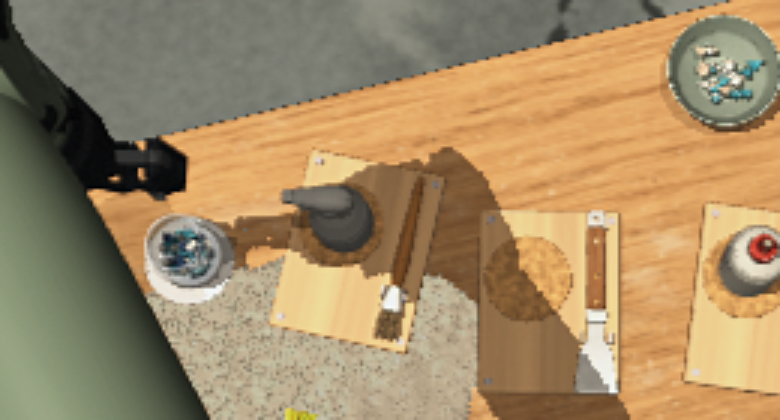

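>>> drive_tool(motion=[5,-50,-30,-0.15,0,0,5,-100,-10,-0.3,0,0,5,-150,20,-0.45,0,0,5,-190,31,-0.6,0,0,5,-190,31,-0.75,0,0,5,-190,31,-0.9,0,0,5,-190,31,-1.05,0,0,5,-190,31,-1.2,0,0])

```text
t: 11.35
eef_pos: [0.4943, 0.1827, 0.2922]
ee_rot: [[-0.003, -0.917, 0.398], [-0.001, 0.398, 0.917], [-1.0, 0.002, -0.002]]
contact_force: [-0.2, -0.4, 0.1]
finger_gap: 0.0855
```

```bash
python3 - <<'E'
from h import *
mv([.495,.185,.30],174)
E
```

```text
t 11.35 eef [0.4943 0.1827 0.2922] gap 0.0855 MOVE [-7.8  0.2  2.4] [-0.304 -0.001 -0.002] q6 -0.95
```

>>> drive_tool(motion=[-8,0,2,-0.15,0,0,-8,0,2,-0.3,0,0,-8,0,2,-0.304,0,0,-8,0,2,-0.304,0,0])

```text
t: 11.75
eef_pos: [0.4951, 0.1851, 0.3007]
ee_rot: [[-0.002, -0.994, 0.113], [-0.0, 0.113, 0.994], [-1.0, 0.002, -0.001]]
contact_force: [-0.5, -0.4, -0.1]
finger_gap: 0.0852
```

```bash
python3 - <<'E'
from h import *
import cv2
c=cap('wrist');cv2.imwrite('pics/w5.png',c['pixels'][:,:,::-1]);np.savez('w5',**c)
print([(r['p'],r['at'],bp(c,r['at'],.015)) for r in ctrl.spot_point('wrist','trigger_bottle')])
print([(r['p'],r['at'],bp(c,r['at'],.015)) for r in ctrl.spot_point('wrist','trigger_foot')])
c=cap('top');k=lambda u,v:((u+.5)/3-.5+130,(v+.5)/3-.5+170)
print('scr pad',bp(c,k(529,278.5),.015),[ (r['p'],bp(c,r['at'],.015)) for r in ctrl.spot_point('top','scraper_pad')])
mv([.495,.185,.30],174)
E
```

```text
[(0.83, [318.2, 234.7], array([0.49690758, 0.23714436, 0.015     ])), (0.19, [342.5, 69.9], array([0.45140257, 0.06139953, 0.015     ]))]
[(0.95, [313.3, 230.2], array([0.50201927, 0.23100627, 0.015     ]))]
scr pad [0.45153518 0.06183122 0.015     ] [(0.74, array([0.45437217, 0.05939858, 0.015     ]))]
t 12.0 eef [0.4956 0.1852 0.3016] gap 0.0856 MOVE [ 1.6  0.6 -0.3] [-0.007 -0.    -0.   ] q6 -1.24
```

View pics/w5.png

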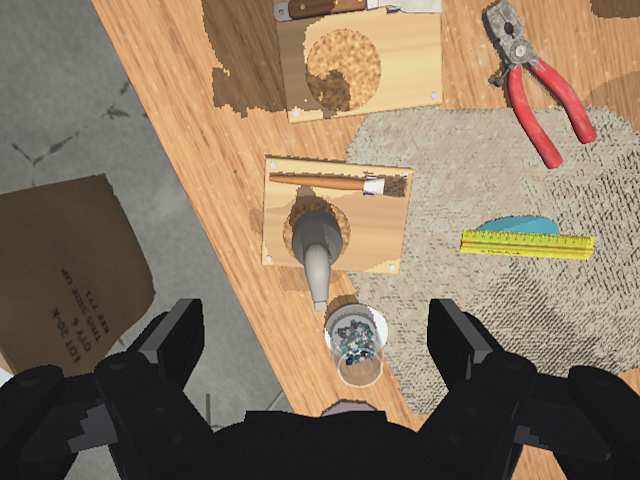

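```bash
python3 - <<'E'
from h import *
import cv2
c=dict(np.load('w5.npz'))
print(bp(c,(316,250),.135),bp(c,(320,303),.135))
im=cv2.resize(c['pixels'][150:330,230:410,::-1],None,fx=4,fy=4,interpolation=cv2.INTER_CUBIC);im=im[:600]
cv2.imwrite('pics/w5c.png',im)
E
```

```text
[0.49767066 0.21634222 0.135     ] [0.49980247 0.26648953 0.135     ]
```

View pics/w5c.png

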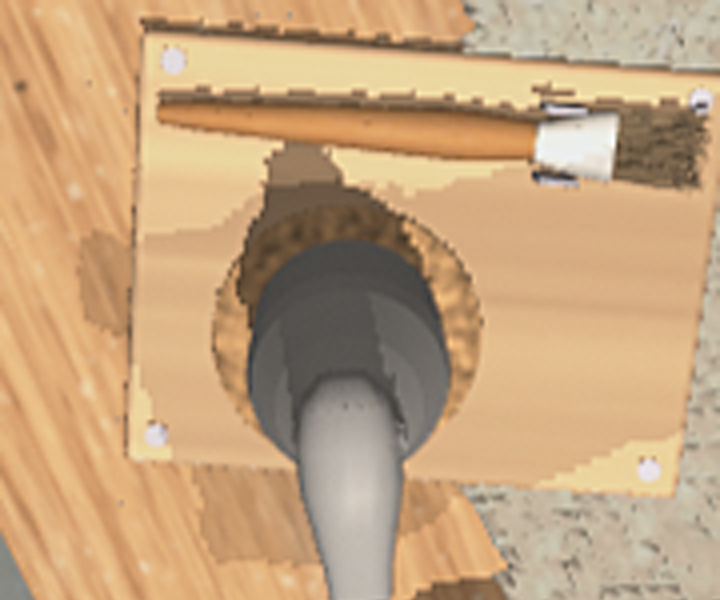

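```bash
python3 - <<'E'
from h import *
mv([.498,.236,.20],175)
mv([.498,.236,.117],175)
E
```

```text
t 12.0 eef [0.4956 0.1852 0.3016] gap 0.0856 MOVE [101.6   3.2  50.8] [-0.024 -0.    -0.   ] q6 -1.24
t 12.0 eef [0.4956 0.1852 0.3016] gap 0.0856 MOVE [184.6   3.2  50.8] [-0.024 -0.    -0.   ] q6 -1.24
```

>>> drive_tool(motion=[20,3,30,-0.024,0,0,55,3,51,-0.024,0,0,95,3,51,-0.024,0,0,130,3,51,-0.024,0,0,155,3,51,-0.024,0,0,172,3,51,-0.024,0,0,182,3,51,-0.024,0,0,184,3,51,-0.024,0,0])

```text
t: 12.8
eef_pos: [0.4977, 0.236, 0.1169]
ee_rot: [[-0.002, -0.996, 0.087], [-0.001, 0.087, 0.996], [-1.0, 0.002, -0.001]]
contact_force: [0.2, -1.1, -0.2]
finger_gap: 0.0855
```

>>> drive_tool(motion=[0,0,0,0,0,0,0,0,0,0,0,0])

```text
t: 13.0
eef_pos: [0.4992, 0.2365, 0.119]
ee_rot: [[0.002, -0.996, 0.086], [0.001, 0.086, 0.996], [-1.0, -0.002, 0.001]]
contact_force: [0.3, 0.5, -0.0]
finger_gap: 0.0854
```

```bash
python3 - <<'E'
from h import *
import cv2
mv([.498,.236,.117],175)
c=cap('wrist');cv2.imwrite('pics/w6.png',c['pixels'][:,:,::-1])
E
```

```text
t 13.0 eef [0.4992 0.2365 0.119 ] gap 0.0854 MOVE [ 2.   1.2 -0.6] [0.001 0.001 0.002] q6 -1.18
```

View pics/w6.png

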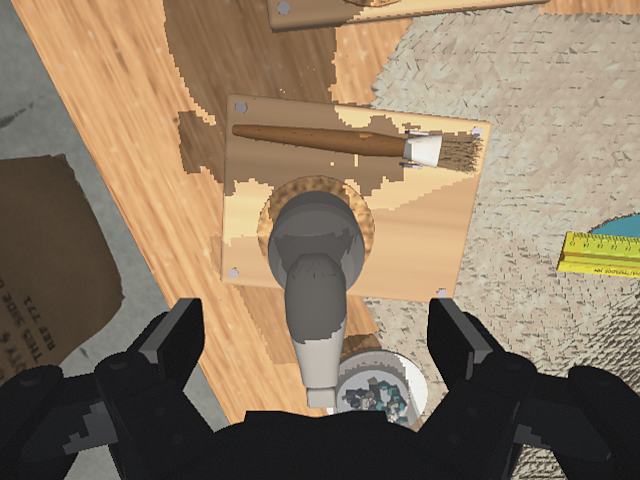

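>>> drive_tool(motion=[2,0,0,0,0,0,2,0,0,0,0,0,2,0,0,0,0,0,2,0,0,0,0,0,2,0,0,0,0,0,2,0,0,0,0,0,2,0,0,0,0,0,2,0,0,0,0,0], grip=0)

```text
t: 13.85
eef_pos: [0.4987, 0.2363, 0.1162]
ee_rot: [[0.001, -0.996, 0.086], [0.0, 0.086, 0.996], [-1.0, -0.001, 0.0]]
contact_force: [0.4, -0.9, 3.6]
finger_gap: 0.021
```

>>> drive_tool(motion=[0,0,0,0,0,0,0,0,0,0,0,0,0,0,0,0,0,0,0,0,0,0,0,0,0,0,0,0,0,0])

```text
t: 14.35
eef_pos: [0.4987, 0.2363, 0.1162]
ee_rot: [[0.001, -0.996, 0.086], [0.0, 0.086, 0.996], [-1.0, -0.001, 0.0]]
contact_force: [1.1, -0.1, 4.8]
finger_gap: 0.0215
```

```bash
python3 - <<'E'
from h import *
import cv2
mv([.498,.236,.117],175)
c=cap('wrist');cv2.imwrite('pics/w7.png',c['pixels'][:,:,::-1])
E
```

```text
t 14.35 eef [0.4987 0.2363 0.1162] gap 0.0215 MOVE [-0.8  0.7 -0.3] [0.001 0.    0.001] q6 -1.18
```

View pics/w7.png

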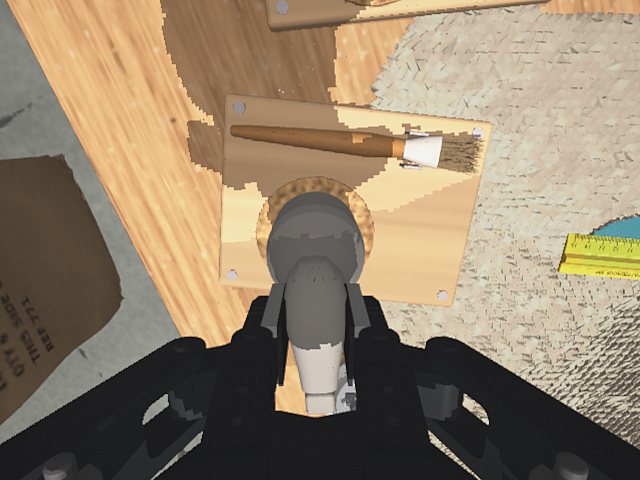

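```bash
python3 - <<'E'
from h import *
s=ctrl.get_state();c=cap('wrist');R=s['ee_rot'];p=s['eef_pos']
for f in (-.009,-.006,-.003,0,.003,.006):
    print(f,[np.round(pr(c,p+R@np.array(q))) for q in ([.101,0,f-.027],[.01,0,f-.027],[-.02,0,f-.02],[.101,.027,f],[.101,-.027,f])])
mv([.498,.236,.25],175)
E
```

```text
-0.009 [array([315., 182.]), array([315., 213.]), array([315., 253.]), array([356., 223.]), array([275., 223.])]
-0.006 [array([315., 187.]), array([315., 220.]), array([315., 261.]), array([355., 227.]), array([275., 227.])]
-0.003 [array([315., 191.]), array([315., 227.]), array([315., 269.]), array([355., 231.]), array([275., 232.])]
0 [array([315., 196.]), array([315., 234.]), array([315., 277.]), array([355., 236.]), array([275., 236.])]
0.003 [array([315., 201.]), array([315., 241.]), array([315., 285.]), array([355., 240.]), array([275., 240.])]
0.006 [array([315., 205.]), array([315., 248.]), array([315., 293.]), array([355., 244.]), array([275., 244.])]
t 14.45 eef [0.4987 0.2363 0.1162] gap 0.0211 MOVE [-133.8    0.6   -0.3] [0.001 0.    0.001] q6 -1.18
```

>>> drive_tool(motion=[-5,0,0,0,0,0,-15,0,0,0,0,0,-30,0,0,0,0,0,-50,0,0,0,0,0,-75,0,0,0,0,0,-100,0,0,0,0,0,-110,0,0,0,0,0,-110,0,0,0,0,0])

```text
t: 15.25
eef_pos: [0.4992, 0.2366, 0.2273]
ee_rot: [[0.003, -0.996, 0.086], [0.001, 0.086, 0.996], [-1.0, -0.003, 0.001]]
contact_force: [-0.3, -0.5, -2.0]
finger_gap: 0.0212
```

```bash
python3 - <<'E'
from h import *
import cv2
mv([.451,.063,.226],175)
c=cap('wrist');cv2.imwrite('pics/w8.png',c['pixels'][:,:,::-1])
c=cap('scene');cv2.imwrite('pics/s8.png',c['pixels'][:,:,::-1])
E
```

```text
t 15.25 eef [0.4992 0.2366 0.2273] gap 0.0212 MOVE [   1.    33.  -177.1] [0.001 0.001 0.003] q6 -1.18
```

View pics/w8.png

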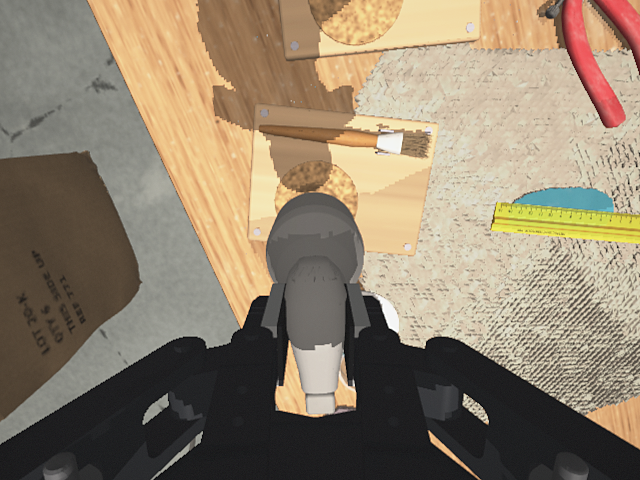

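View pics/s8.png

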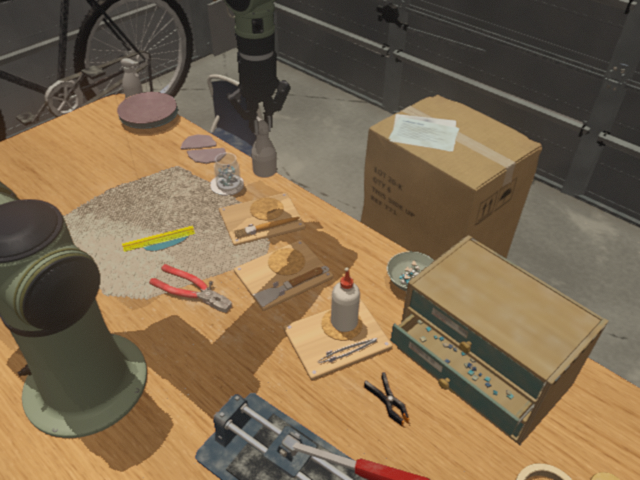

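>>> drive_tool(motion=[0,5,-25,0,0,0,0,13,-65,0,0,0,0,21,-105,0,0,0,0,28,-145,0,0,0,0,33,-170,0,0,0,0,33,-176,0,0,0,0,33,-176,0,0,0,0,33,-176,0,0,0])

```text
t: 16.15
eef_pos: [0.4503, 0.0643, 0.2253]
ee_rot: [[-0.001, -0.996, 0.086], [0.001, 0.086, 0.996], [-1.0, 0.001, 0.001]]
contact_force: [0.6, 0.4, -2.9]
finger_gap: 0.0212
```

```bash
python3 - <<'E'
from h import *
import cv2
mv([.4515,.0645,.118],175)
c=cap('wrist');cv2.imwrite('pics/w9.png',c['pixels'][:,:,::-1])
E
```

```text
t 16.15 eef [0.4503 0.0643 0.2253] gap 0.0212 MOVE [107.3  -1.3   0.2] [ 0.001  0.001 -0.001] q6 -1.51
```

View pics/w9.png

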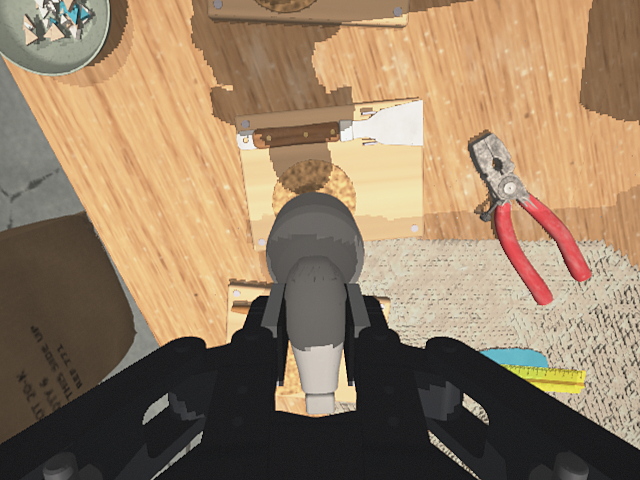

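>>> drive_tool(motion=[20,-1,0,0,0,0,45,-1,0,0,0,0,70,-1,0,0,0,0,88,-1,0,0,0,0,98,-1,0,0,0,0,103,-1,0,0,0,0,106,-1,0,0,0,0,106,-1,0,0,0,0])

```text
t: 17.0
eef_pos: [0.4518, 0.0639, 0.1202]
ee_rot: [[0.001, -0.996, 0.086], [0.0, 0.086, 0.996], [-1.0, -0.001, 0.0]]
contact_force: [-0.5, -0.3, -3.1]
finger_gap: 0.021
```

>>> drive_tool(motion=[0,0,0,0,0,0,1,0,0,0,0,0,1,0,0,0,0,0])

```text
t: 17.3
eef_pos: [0.4516, 0.0636, 0.1192]
ee_rot: [[0.001, -0.996, 0.086], [-0.0, 0.086, 0.996], [-1.0, -0.001, 0.0]]
contact_force: [0.8, 0.0, -2.4]
finger_gap: 0.0211
```

>>> drive_tool(motion=[1,0,0,0,0,0,2,0,0,0,0,0,2.5,0,0,0,0,0,2.5,0,0,0,0,0])

```text
t: 17.7
eef_pos: [0.4513, 0.0637, 0.1163]
ee_rot: [[-0.0, -0.996, 0.086], [0.0, 0.086, 0.996], [-1.0, 0.0, 0.0]]
contact_force: [1.1, -0.6, -2.2]
finger_gap: 0.0211
```

>>> drive_tool(motion=[0.7,0,0,0,0,0,0.7,0,0,0,0,0])

```text
t: 17.9
eef_pos: [0.4518, 0.0636, 0.1162]
ee_rot: [[0.001, -0.996, 0.086], [-0.0, 0.086, 0.996], [-1.0, -0.001, -0.0]]
contact_force: [-0.2, -0.6, 3.9]
finger_gap: 0.0213
```

Contact. Release and raise.

>>> drive_tool(motion=[0,0,0,0,0,0,0,0,0,0,0,0,0,0,0,0,0,0,0,0,0,0,0,0,0,0,0,0,0,0,0,0,0,0,0,0,0,0,0,0,0,0,0,0,0,0,0,0], grip=1)

```text
t: 18.7
eef_pos: [0.4513, 0.0637, 0.1157]
ee_rot: [[0.0, -0.996, 0.086], [0.0, 0.086, 0.996], [-1.0, -0.0, 0.0]]
contact_force: [-0.5, 0.3, -1.2]
finger_gap: 0.0854
```

>>> drive_tool(motion=[-10,0,0,0,0,0,-30,0,0,0,0,0,-60,0,0,0,0,0,-100,0,0,0,0,0,-145,0,0,0,0,0,-185,0,0,0,0,0,-185,0,0,0,0,0])

```text
t: 19.4
eef_pos: [0.4542, 0.0637, 0.3069]
ee_rot: [[0.011, -0.996, 0.086], [-0.0, 0.086, 0.996], [-1.0, -0.011, 0.001]]
contact_force: [-0.2, -0.3, 0.2]
finger_gap: 0.0856
```

```bash
python3 - <<'E'
from h import *
import cv2
mv([.42,-.137,.30],90)
c=cap('scene');cv2.imwrite('pics/s10.png',cv2.resize(c['pixels'][100:300,180:440,::-1],None,fx=3,fy=3))
c=cap('wrist');cv2.imwrite('pics/w10.png',c['pixels'][:,:,::-1])
for q in ['trigger_foot','scraper_pad','brush_pad']:print(q,[(r['p'],bp(c,r['at'],.015)) for r in ctrl.spot_point('wrist',q)])
E
```

```text
t 19.4 eef [0.4542 0.0637 0.3069] gap 0.0856 MOVE [   6.6   16.9 -202.9] [1.485 0.008 0.008] q6 -1.51
trigger_foot []
scraper_pad []
brush_pad [(0.81, array([0.4979848 , 0.23426698, 0.015     ])), (0.74, array([0.46722214, 0.36791832, 0.015     ]))]
```

View pics/s10.png

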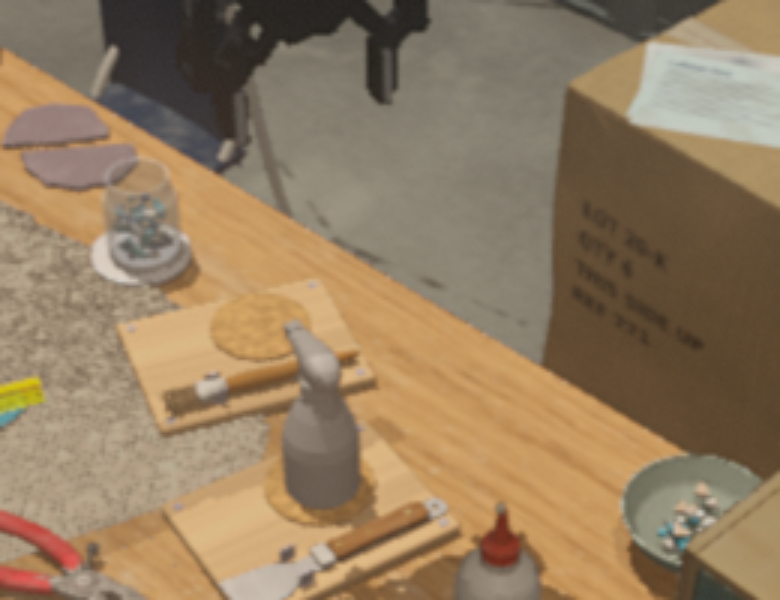

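View pics/w10.png

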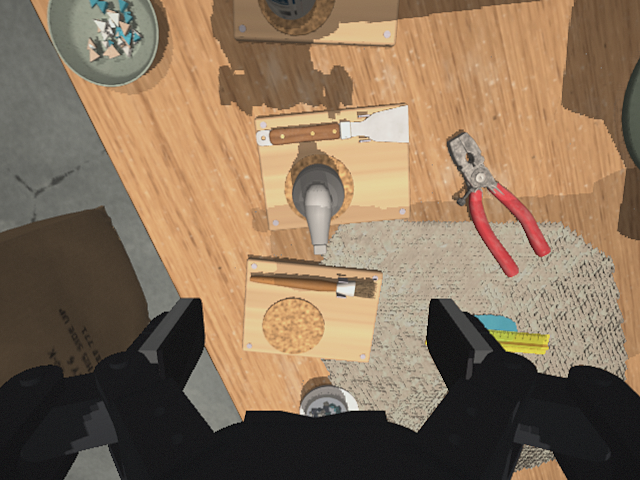

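>>> drive_tool(motion=[6,5,-40,0.149,0,0,6,9,-85,0.298,0,0,6,13,-130,0.447,0,0,6,17,-170,0.596,0,0,6,17,-203,0.745,0,0,6,17,-203,0.894,0,0,6,17,-203,1.043,0,0,6,17,-203,1.19,0,0])

```text
t: 20.45
eef_pos: [0.4159, -0.1372, 0.2931]
ee_rot: [[-0.003, -0.283, 0.959], [0.002, 0.959, 0.283], [-1.0, 0.002, -0.002]]
contact_force: [-1.0, 0.3, -0.1]
finger_gap: 0.0851
```

```bash
python3 - <<'E'
from h import *
mv([.42,-.137,.30],90)
P=cloud(cap('top'));m=(P[...,0]>.42)&(P[...,0]<.7)&(P[...,1]<-.18)&(P[...,1]>-.45)&(P[...,2]>.05)
X=P[m];print(X.min(0),X.max(0))
m2=X[X[:,0]<.52];print(m2.min(0),m2.max(0),len(m2)) if len(m2) else 0
E
```

```text
t 20.45 eef [ 0.4159 -0.1372  0.2931] gap 0.0851 MOVE [-6.9 -1.   4. ] [ 0.287 -0.003 -0.002] q6 -0.77
[ 0.42006278 -0.44992619  0.05081528] [ 0.69997086 -0.18037715  0.75622221]
[ 0.42006278 -0.44785674  0.07009117] [ 0.51988595 -0.18037715  0.75622221] 243
```

>>> drive_tool(motion=[-7,-1,4,0.14,0,0,-7,-1,4,0.287,0,0,-7,-1,4,0.287,0,0,-7,-1,4,0.287,0,0])

```text
t: 20.9
eef_pos: [0.4205, -0.1366, 0.3009]
ee_rot: [[-0.002, -0.012, 1.0], [0.001, 1.0, 0.012], [-1.0, 0.001, -0.002]]
contact_force: [-0.6, -0.4, -0.0]
finger_gap: 0.0857
```

```bash
python3 - <<'E'
from h import *
import cv2
c=cap('wrist');cv2.imwrite('pics/w11.png',c['pixels'][:,:,::-1]);np.savez('w11',**c)
for q in ['glue_bottle','tweezers_pad','trigger_foot']:print(q,[(r['p'],r['at'],bp(c,r['at'],.015)) for r in ctrl.spot_point('wrist',q)])
mv([.42,-.137,.30],90)
E
```

```text
glue_bottle [(0.95, [313.3, 229.5], array([ 0.4655074 , -0.13815299,  0.015     ]))]
tweezers_pad []
trigger_foot [(0.73, [482.6, 219.9], array([0.45186119, 0.0595715 , 0.015     ]))]
t 21.1 eef [ 0.4208 -0.1368  0.3014] gap 0.0854 MOVE [ 1.4 -0.2 -0.8] [ 0.009 -0.    -0.   ] q6 -0.49
```

View pics/w11.png

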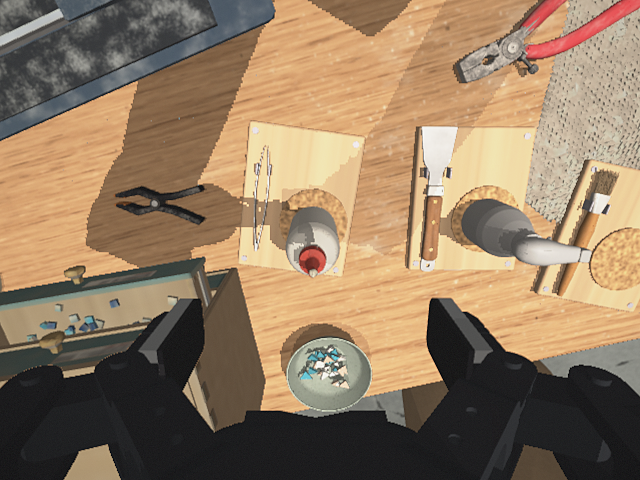

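```bash
python3 - <<'E'
from h import *
c=dict(np.load('w11.npz'))
print('collar',bp(c,(313,259),.130),'tip',bp(c,(313,273),.166))
P=cloud(c)
for uv in [(238,275),(240,300),(255,350),(262,390),(203,262),(215,300),(313,258)]: print(uv,P[uv[1],uv[0]].round(3))
E
python3 - <<'E'
import cv2,numpy as np
c=np.load('w11.npz')['pixels'][120:300,200:400,::-1]
cv2.imwrite('pics/w11c.png',cv2.resize(c,None,fx=3.3,fy=3.3,interpolation=cv2.INTER_CUBIC))
E
```

```text
collar [ 0.46147237 -0.13801295  0.13      ] tip [ 0.4603899 -0.137857   0.166    ]
(238, 275) [ 0.528 -0.231  0.005]
(240, 300) [ 0.553 -0.227  0.023]
(255, 350) [ 0.628 -0.212  0.014]
(262, 390) [ 0.678 -0.203  0.029]
(203, 262) [ 0.483 -0.25   0.082]
(215, 300) [ 0.517 -0.236  0.098]
(313, 258) [ 0.457 -0.138  0.141]
```

View pics/w11c.png

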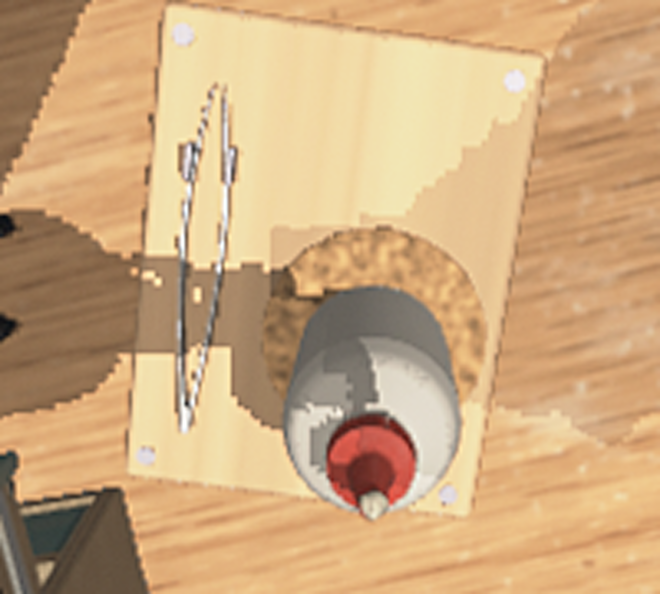

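```bash
python3 - <<'E'
from h import *
mv([.4615,-.138,.121],90)
E
```

```text
t 21.1 eef [ 0.4208 -0.1368  0.3014] gap 0.0854 MOVE [180.4  -1.7  40.7] [ 0.009 -0.    -0.   ] q6 -0.49
```

>>> drive_tool(motion=[15,-2,25,0.009,0,0,45,-2,41,0.009,0,0,80,-2,41,0.009,0,0,115,-2,41,0.009,0,0,145,-2,41,0.009,0,0,165,-2,41,0.009,0,0,175,-2,41,0.009,0,0,178,-2,41,0.009,0,0])

```text
t: 21.9
eef_pos: [0.4615, -0.1384, 0.1229]
ee_rot: [[-0.002, 0.001, 1.0], [0.001, 1.0, -0.001], [-1.0, 0.001, -0.002]]
contact_force: [0.6, 0.3, -0.5]
finger_gap: 0.0856
```

>>> drive_tool(motion=[0,0,0,0,0,0,0,0,0,0,0,0])

```text
t: 22.1
eef_pos: [0.4629, -0.139, 0.1248]
ee_rot: [[0.002, 0.001, 1.0], [-0.001, 1.0, -0.001], [-1.0, -0.001, 0.002]]
contact_force: [-0.5, -0.1, 0.4]
finger_gap: 0.0854
```

```bash
python3 - <<'E'
from h import *
import cv2
mv([.4615,-.138,.121],90)
c=cap('wrist');cv2.imwrite('pics/w12.png',c['pixels'][:,:,::-1])
s=ctrl.get_state();R=s['ee_rot'];p=s['eef_pos']
z=s['eef_pos'][2]
for f in (-.006,-.003,0,.003,.006): print(f,[np.round(pr(c,p+R@np.array(q))) for q in ([z-.133,0,f-.012],[z-.133,.012,f],[z-.166,0,f],[z-.015,0,f-.0265])])
E
```

```text
t 22.1 eef [ 0.4629 -0.139   0.1248] gap 0.0854 MOVE [ 3.8  1.  -1.4] [-0.001  0.002  0.001] q6 -0.44
-0.006 [array([315., 270.]), array([346., 299.]), array([315., 346.]), array([315., 186.])]
-0.003 [array([315., 278.]), array([346., 306.]), array([315., 355.]), array([315., 190.])]
0 [array([315., 285.]), array([346., 313.]), array([316., 363.]), array([315., 195.])]
0.003 [array([315., 292.]), array([346., 320.]), array([316., 372.]), array([315., 199.])]
0.006 [array([315., 299.]), array([345., 327.]), array([316., 380.]), array([315., 204.])]
```

View pics/w12.png

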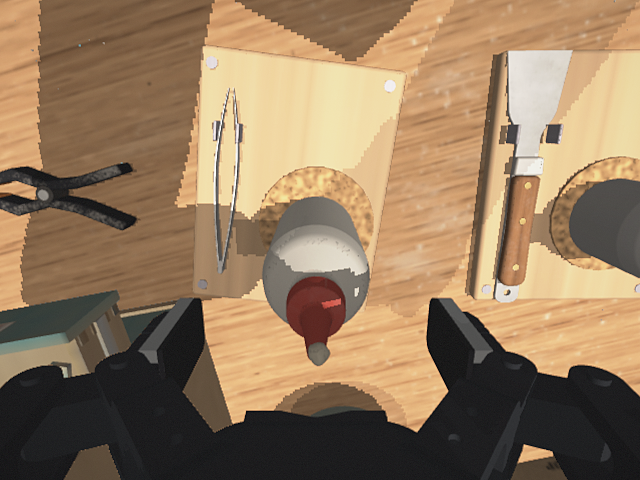

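>>> drive_tool(motion=[2,1,-2,0,0,0,4,1,-2,0,0,0,4,1,-2,0,0,0])

```text
t: 22.45
eef_pos: [0.4599, -0.1375, 0.1197]
ee_rot: [[0.0, 0.001, 1.0], [-0.0, 1.0, -0.001], [-1.0, -0.0, 0.0]]
contact_force: [-0.7, -0.9, -0.4]
finger_gap: 0.0853
```

>>> drive_tool(motion=[0,0,0,0,0,0,0,0,0,0,0,0,0,0,0,0,0,0,0,0,0,0,0,0,0,0,0,0,0,0,0,0,0,0,0,0,0,0,0,0,0,0,0,0,0,0,0,0], grip=0)

```text
t: 23.25
eef_pos: [0.4603, -0.1379, 0.12]
ee_rot: [[0.001, 0.002, 1.0], [-0.001, 1.0, -0.002], [-1.0, -0.001, 0.001]]
contact_force: [-0.1, -2.3, 3.4]
finger_gap: 0.0209
```

>>> drive_tool(motion=[0,0,0,0,0,0,0,0,0,0,0,0,0,0,0,0,0,0])

```text
t: 23.55
eef_pos: [0.4603, -0.1379, 0.12]
ee_rot: [[0.001, 0.002, 1.0], [-0.001, 1.0, -0.002], [-1.0, -0.001, 0.001]]
contact_force: [-0.0, -1.1, 4.9]
finger_gap: 0.0211
```

```bash
python3 - <<'E'
from h import *
import cv2
mv([.4615,-.138,.121],90)
c=cap('wrist');cv2.imwrite('pics/w13.png',c['pixels'][:,:,::-1])
E
```

```text
t 23.55 eef [ 0.4603 -0.1379  0.12  ] gap 0.0211 MOVE [-1.  -0.1  1.2] [-0.002  0.001  0.001] q6 -0.44
```

View pics/w13.png

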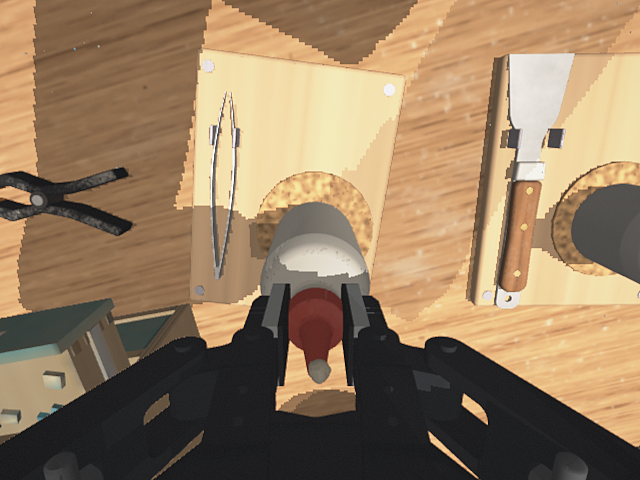

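>>> drive_tool(motion=[-5,0,0,0,0,0,-15,0,0,0,0,0,-35,0,0,0,0,0,-65,0,0,0,0,0,-95,0,0,0,0,0,-130,0,0,0,0,0,-160,0,0,0,0,0,-180,0,0,0,0,0])

```text
t: 24.4
eef_pos: [0.4602, -0.1373, 0.3022]
ee_rot: [[0.002, 0.001, 1.0], [-0.0, 1.0, -0.001], [-1.0, -0.0, 0.002]]
contact_force: [0.5, -0.8, -3.0]
finger_gap: 0.0209
```

```bash
python3 - <<'E'
from h import *
import cv2
mv([.499,.235,.30],90)
c=cap('wrist');cv2.imwrite('pics/w14.png',c['pixels'][:,:,::-1])
s=ctrl.get_state();R=s['ee_rot'];p=s['eef_pos']
for f in (-.006,-.003,0,.003,.006): print(f,[np.round(pr(c,p+R@np.array(q))) for q in ([-.013,0,f-.012],[-.013,.012,f],[-.046,0,f],[.105,0,f-.0265])])
c=cap('scene');cv2.imwrite('pics/s14.png',c['pixels'][:,:,::-1])
E
```

```text
t 24.4 eef [ 0.4602 -0.1373  0.3022] gap 0.0209 MOVE [  2.2 372.3  38.4] [-0.001  0.002  0.   ] q6 -0.44
-0.006 [array([314., 280.]), array([346., 310.]), array([314., 363.]), array([314., 190.])]
-0.003 [array([314., 288.]), array([346., 318.]), array([314., 372.]), array([314., 194.])]
0 [array([314., 296.]), array([346., 325.]), array([314., 381.]), array([314., 199.])]
0.003 [array([314., 303.]), array([346., 332.]), array([314., 390.]), array([314., 203.])]
0.006 [array([314., 310.]), array([346., 339.]), array([314., 398.]), array([314., 208.])]
```

View pics/w14.png

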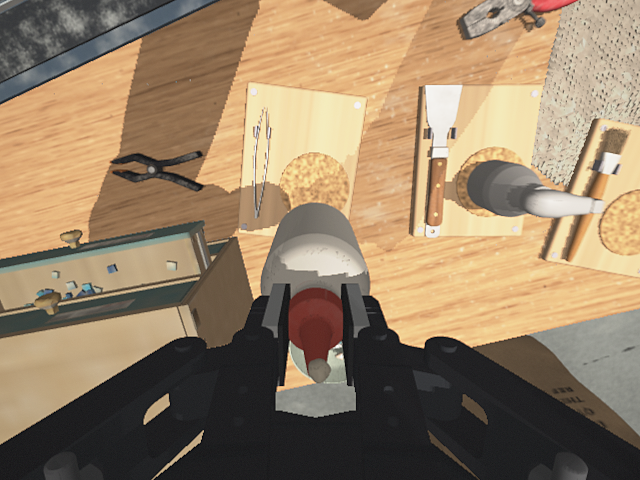

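View pics/s14.png

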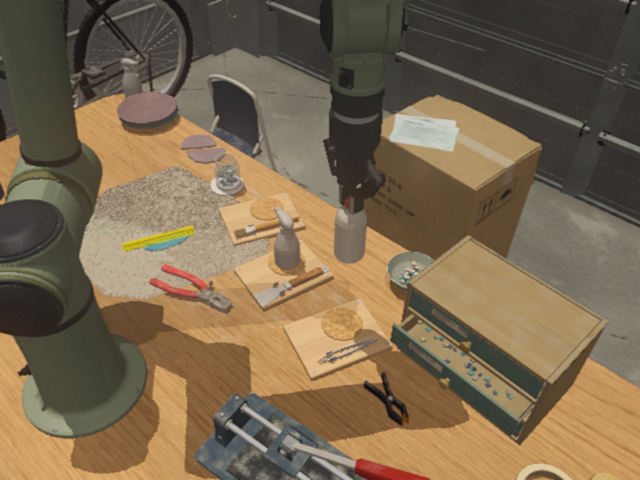

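>>> drive_tool(motion=[0,25,3,0,0,0,0,70,8,0,0,0,0,118,15,0,0,0,0,166,20,0,0,0,0,214,25,0,0,0,0,262,30,0,0,0,0,308,35,0,0,0,0,345,38,0,0,0])

```text
t: 25.3
eef_pos: [0.4974, 0.2099, 0.2979]
ee_rot: [[-0.003, -0.0, 1.0], [-0.0, 1.0, 0.0], [-1.0, -0.0, -0.003]]
contact_force: [-0.4, -1.1, -1.9]
finger_gap: 0.0208
```

```bash
python3 - <<'E'
from h import *
import cv2
mv([.499,.2355,.30],90)
E
```

```text
t 25.3 eef [0.4974 0.2099 0.2979] gap 0.0208 MOVE [-2.1 25.6  1.6] [ 0.    -0.003  0.   ] q6 0.26
```

>>> drive_tool(motion=[0,15,1,0,0,0,0,25,1,0,0,0,0,25,1,0,0,0,0,25,1,0,0,0])

```text
t: 25.7
eef_pos: [0.4994, 0.2312, 0.2993]
ee_rot: [[-0.001, 0.003, 1.0], [-0.001, 1.0, -0.003], [-1.0, -0.001, -0.001]]
contact_force: [-0.1, -1.0, -2.2]
finger_gap: 0.0208
```

```bash
python3 - <<'E'
from h import *
import cv2
mv([.499,.2355,.124],90)
c=cap('wrist');cv2.imwrite('pics/w15.png',c['pixels'][:,:,::-1]);np.savez('w15',**c)
print(pr(c,[.499,.2355,.015]),[pr(c,[.499+a,.2355+b,.015]) for a,b in [(0,.04),(0,-.04),(-.04,0)]])
c=cap('top');cv2.imwrite('pics/t15.png',cv2.resize(c['pixels'][170:310,170:430,::-1],None,fx=3,fy=3))
for q in ['tweezers_pad','trigger_foot','grit_jar']: print(q,[(r['p'],bp(c,r['at'],.015)) for r in ctrl.spot_point('top',q)])
E
```

```text
t 25.7 eef [0.4994 0.2312 0.2993] gap 0.0208 MOVE [175.3   4.5  -0.2] [-0.003 -0.001  0.001] q6 0.3
[319.25807297 191.24077923] [array([354.37874204, 191.10653103]), array([284.14917681, 191.37498243]), array([319.22159345, 155.42658148])]
tweezers_pad [(0.66, array([ 0.45645758, -0.12756107,  0.015     ]))]
trigger_foot [(0.83, array([0.45548106, 0.05997186, 0.015     ]))]
grit_jar []
```

View pics/w15.png

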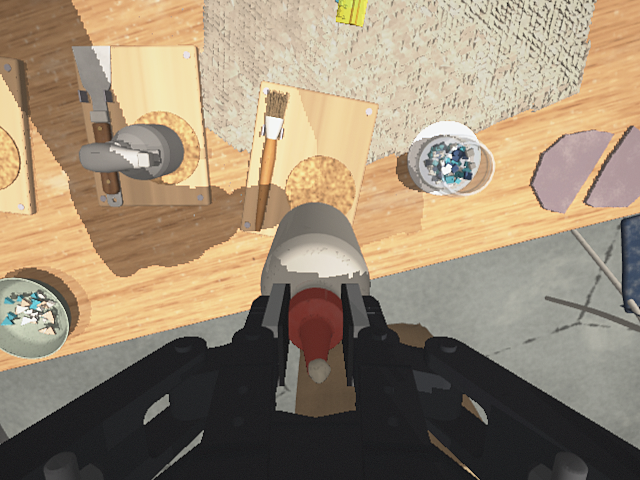

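View pics/t15.png

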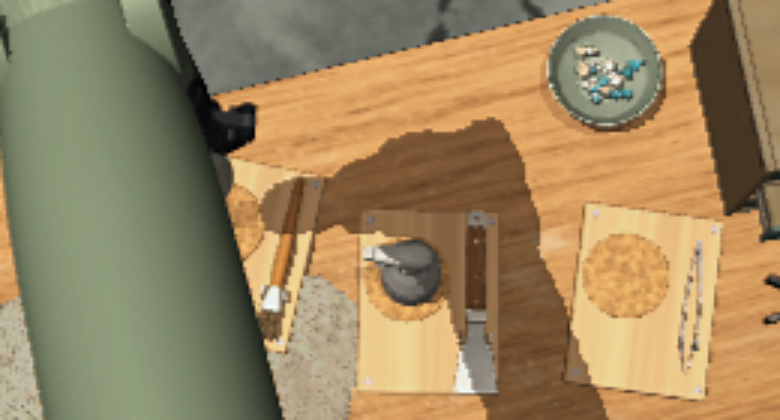

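>>> drive_tool(motion=[15,4,0,0,0,0,45,4,0,0,0,0,85,4,0,0,0,0,120,4,0,0,0,0,150,4,0,0,0,0,165,4,0,0,0,0,173,4,0,0,0,0,175,4,0,0,0,0])

```text
t: 26.75
eef_pos: [0.4994, 0.2359, 0.1242]
ee_rot: [[-0.001, 0.002, 1.0], [-0.0, 1.0, -0.002], [-1.0, -0.0, -0.001]]
contact_force: [-0.3, 0.5, -1.5]
finger_gap: 0.0208
```

>>> drive_tool(motion=[0,0,0,0,0,0,0,0,0,0,0,0])

```text
t: 26.95
eef_pos: [0.5005, 0.2365, 0.1259]
ee_rot: [[0.002, 0.002, 1.0], [0.001, 1.0, -0.002], [-1.0, 0.001, 0.002]]
contact_force: [-0.1, 0.1, -2.5]
finger_gap: 0.0206
```

>>> drive_tool(motion=[2,0,-1,0,0,0,4,0,-1,0,0,0,5,0,-1,0,0,0,5,0,-1,0,0,0])

```text
t: 27.35
eef_pos: [0.4989, 0.2364, 0.1201]
ee_rot: [[0.001, 0.002, 1.0], [0.0, 1.0, -0.002], [-1.0, 0.0, 0.001]]
contact_force: [-0.2, 0.2, 0.4]
finger_gap: 0.0206
```

>>> drive_tool(motion=[0.5,0,0,0,0,0,0.7,0,0,0,0,0,0.7,0,0,0,0,0])

```text
t: 27.65
eef_pos: [0.4992, 0.2364, 0.12]
ee_rot: [[0.002, 0.002, 1.0], [0.0, 1.0, -0.002], [-1.0, 0.0, 0.002]]
contact_force: [-1.1, -2.1, 5.1]
finger_gap: 0.0206
```

Seated. Release and raise.

>>> drive_tool(motion=[0,0,0,0,0,0,0,0,0,0,0,0,0,0,0,0,0,0,0,0,0,0,0,0,0,0,0,0,0,0,0,0,0,0,0,0,0,0,0,0,0,0,0,0,0,0,0,0], grip=1)

```text
t: 28.45
eef_pos: [0.4986, 0.2363, 0.1189]
ee_rot: [[-0.0, 0.002, 1.0], [-0.0, 1.0, -0.002], [-1.0, -0.0, -0.0]]
contact_force: [0.5, -0.3, -0.3]
finger_gap: 0.0856
```

>>> drive_tool(motion=[-10,0,0,0,0,0,-30,0,0,0,0,0,-60,0,0,0,0,0,-100,0,0,0,0,0,-145,0,0,0,0,0,-185,0,0,0,0,0,-185,0,0,0,0,0])

```text
t: 29.15
eef_pos: [0.5014, 0.2373, 0.3111]
ee_rot: [[0.011, 0.001, 1.0], [0.003, 1.0, -0.001], [-1.0, 0.003, 0.011]]
contact_force: [0.7, -0.1, -0.1]
finger_gap: 0.0856
```

```bash
python3 - <<'E'
from h import *
import cv2
mv([.41,.372,.30],90)
c=cap('top');cv2.imwrite('pics/t16.png',cv2.resize(c['pixels'][170:310,170:430,::-1],None,fx=3,fy=3))
print('tw pad',bp(c,((625.5+.5)/3-.5+170,(275.5+.5)/3-.5+170),.015))
c=cap('scene');cv2.imwrite('pics/s16.png',cv2.resize(c['pixels'][100:300,180:440,::-1],None,fx=3,fy=3))
E
```

```text
t 29.15 eef [0.5014 0.2373 0.3111] gap 0.0856 MOVE [ 10.6 134.5 -91.7] [-0.001  0.011 -0.003] q6 0.31
tw pad [ 0.45775182 -0.13772481  0.015     ]
```

View pics/s16.png

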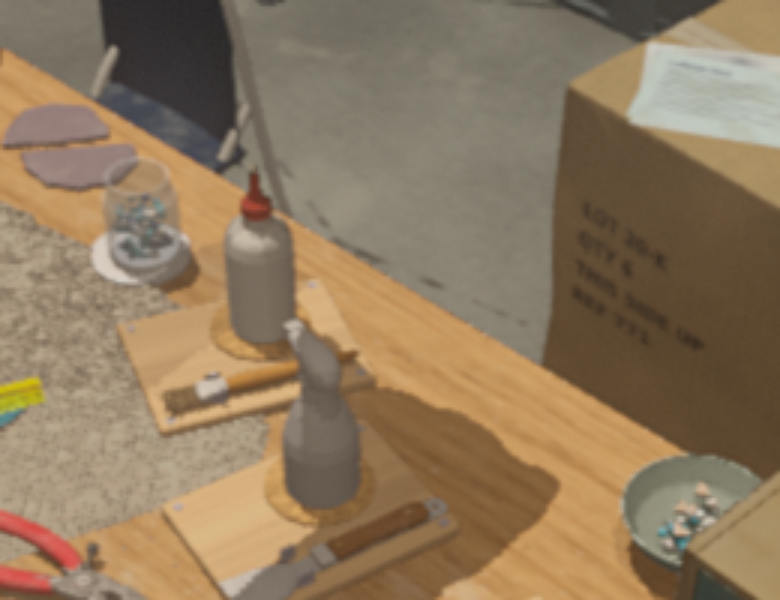

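>>> drive_tool(motion=[0,40,-10,0,0,0,5,85,-25,0,0,0,10,130,-35,0,0.011,0,10,136,-35,0,0.011,0,10,136,-35,0,0.011,0,10,136,-35,0,0.011,0])

```text
t: 29.85
eef_pos: [0.4636, 0.3715, 0.293]
ee_rot: [[-0.012, 0.002, 1.0], [-0.002, 1.0, -0.002], [-1.0, -0.002, -0.012]]
contact_force: [0.3, 0.3, -0.2]
finger_gap: 0.0858
```

```bash
python3 - <<'E'
from h import *
import cv2
mv([.468,.3735,.040],90)
c=cap('wrist');cv2.imwrite('pics/w17.png',c['pixels'][:,:,::-1])
s=ctrl.get_state();R=s['ee_rot'];p=s['eef_pos']
for x in (.46,.464,.468,.472): print(x,[np.round(pr(c,q)) for q in ([x-.026,.3735,.085],[x+.026,.3735,.085],[x,.3735+.026,.085],[x,.3735-.026,.085],[x-.0315,.3735,.009])])
E
```

```text
t 29.85 eef [0.4636 0.3715 0.293 ] gap 0.0858 MOVE [253.    2.4   7.6] [-0.002 -0.012  0.002] q6 0.55
0.46 [array([318., 176.]), array([318., 230.]), array([345., 204.]), array([290., 204.]), array([317., 163.])]
0.464 [array([318., 180.]), array([318., 234.]), array([345., 208.]), array([290., 208.]), array([317., 167.])]
0.468 [array([318., 185.]), array([318., 238.]), array([345., 212.]), array([290., 212.]), array([317., 171.])]
0.472 [array([318., 189.]), array([318., 242.]), array([345., 216.]), array([290., 216.]), array([317., 174.])]
```

View pics/w17.png

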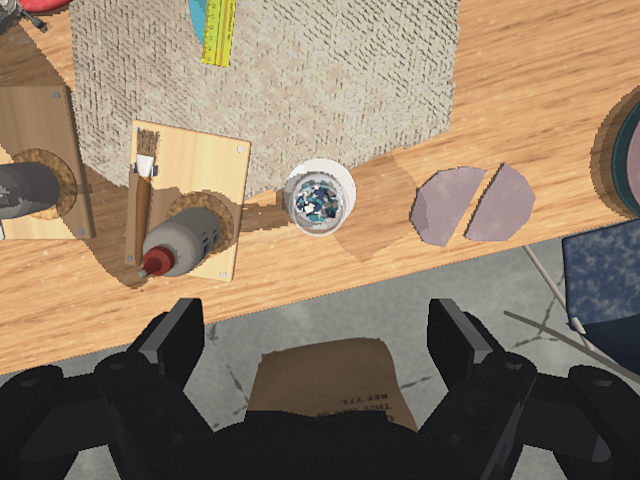

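>>> drive_tool(motion=[30,2,8,0,-0.012,0,75,2,8,0,-0.012,0,120,2,8,0,-0.012,0,165,2,8,0,-0.012,0,205,2,8,0,-0.012,0,232,2,8,0,-0.012,0,246,2,8,0,-0.012,0,252,2,8,0,-0.012,0])

```text
t: 30.7
eef_pos: [0.4689, 0.373, 0.0409]
ee_rot: [[-0.0, 0.003, 1.0], [-0.001, 1.0, -0.003], [-1.0, -0.001, -0.0]]
contact_force: [-0.2, -0.5, 0.2]
finger_gap: 0.0853
```

>>> drive_tool(motion=[0,0,0,0,0,0,0,0,0,0,0,0,0,0,0,0,0,0])

```text
t: 31.0
eef_pos: [0.4702, 0.375, 0.0436]
ee_rot: [[0.004, 0.002, 1.0], [0.002, 1.0, -0.002], [-1.0, 0.002, 0.004]]
contact_force: [-0.2, 0.5, 0.1]
finger_gap: 0.0855
```

```bash
python3 - <<'E'
from h import *
mv([.468,.3735,.041],90)
E
```

```text
t 31.0 eef [0.4702 0.375  0.0436] gap 0.0855 MOVE [ 2.6 -1.6 -2.2] [-0.002  0.004 -0.002] q6 0.55
```

>>> drive_tool(motion=[3,-1.5,-2,0,0.004,0,3,-1.5,-2,0,0.004,0,3,-1.5,-2,0,0.004,0])

```text
t: 31.3
eef_pos: [0.467, 0.3729, 0.0391]
ee_rot: [[-0.003, 0.001, 1.0], [0.0, 1.0, -0.001], [-1.0, 0.0, -0.003]]
contact_force: [-0.4, -0.4, 0.2]
finger_gap: 0.0853
```

>>> drive_tool(motion=[0,0,0,0,0,0,0,0,0,0,0,0,0,0,0,0,0,0,0,0,0,0,0,0,0,0,0,0,0,0,0,0,0,0,0,0,0,0,0,0,0,0,0,0,0,0,0,0], grip=0)

```text
t: 32.1
eef_pos: [0.4674, 0.3733, 0.0397]
ee_rot: [[-0.002, 0.001, 1.0], [0.001, 1.0, -0.001], [-1.0, 0.001, -0.002]]
contact_force: [-1.2, 0.4, 5.4]
finger_gap: 0.0605
```

>>> drive_tool(motion=[-5,0,0,0,0,0,-20,0,0,0,0,0,-50,0,0,0,0,0,-90,0,0,0,0,0,-135,0,0,0,0,0,-170,0,0,0,0,0,-200,0,0,0,0,0,-205,0,0,0,0,0])

```text
t: 32.9
eef_pos: [0.4693, 0.3739, 0.2478]
ee_rot: [[0.002, 0.002, 1.0], [0.003, 1.0, -0.002], [-1.0, 0.003, 0.002]]
contact_force: [0.8, 0.2, -2.2]
finger_gap: 0.0597
```

```bash
python3 - <<'E'
from h import *
import cv2
mv([.457,-.137,.25],90)
c=cap('wrist');cv2.imwrite('pics/w18.png',c['pixels'][:,:,::-1])
s=ctrl.get_state();R=s['ee_rot'];p=s['eef_pos']
for dz in (-.006,-.003,0,.003,.006):
    print(dz,[np.round(pr(c,p+R@np.array(q))) for q in ([-.0448,0,dz-.026],[.031,0,dz-.0315])])
E
```

```text
t 32.9 eef [0.4693 0.3739 0.2478] gap 0.0597 MOVE [  -3.8 -510.9  -11.5] [-0.002  0.002 -0.003] q6 0.55
-0.006 [array([314., 268.]), array([314., 199.])]
-0.003 [array([314., 278.]), array([315., 205.])]
0 [array([314., 287.]), array([315., 211.])]
0.003 [array([314., 297.]), array([315., 217.])]
0.006 [array([314., 306.]), array([315., 223.])]
```

View pics/w18.png

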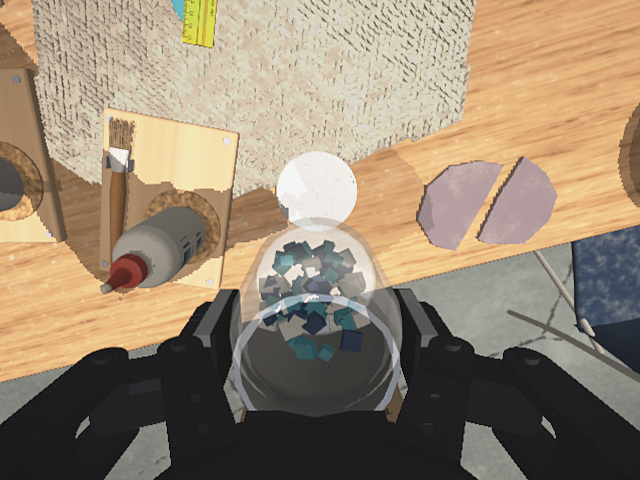

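>>> drive_tool(motion=[-3,-25,0,0,0,0,-3,-70,-2,0,0,0,-3,-118,-3,0,0,0,-3,-166,-4,0,0,0,-3,-214,-5,0,0,0,-3,-262,-6,0,0,0,-3,-310,-8,0,0,0,-3,-355,-9,0,0,0])

```text
t: 33.75
eef_pos: [0.4562, 0.0161, 0.2447]
ee_rot: [[-0.007, 0.002, 1.0], [0.0, 1.0, -0.002], [-1.0, 0.0, -0.007]]
contact_force: [1.1, 0.2, -2.3]
finger_gap: 0.0601
```

```bash
python3 - <<'E'
from h import *
mv([.456,-.137,.25],90)
E
```

```text
t 33.75 eef [0.4562 0.0161 0.2447] gap 0.0601 MOVE [  -5.3 -153.1   -0. ] [-0.002 -0.007 -0.   ] q6 -0.12
```

>>> drive_tool(motion=[0,-45,0,0,0,0,0,-90,0,0,0,0,0,-130,0,0,0,0,0,-148,0,0,0,0,0,-150,0,0,0,0,0,-150,0,0,0,0])

```text
t: 34.35
eef_pos: [0.4567, -0.1317, 0.2452]
ee_rot: [[-0.006, 0.003, 1.0], [0.002, 1.0, -0.003], [-1.0, 0.002, -0.006]]
contact_force: [0.4, 0.8, -2.5]
finger_gap: 0.0603
```

```bash
python3 - <<'E'
from h import *
import cv2
mv([.456,-.137,.050],90)
c=cap('wrist')
im=np.ascontiguousarray(c['pixels'][:,:,::-1])
a=np.linspace(0,6.28,60);cv2.polylines(im,[np.int32([pr(c,[.457+.04*np.cos(t),-.137+.04*np.sin(t),.015]) for t in a])],True,(0,0,255),1)
cv2.imwrite('pics/w19.png',im)
E
```

```text
t 34.35 eef [ 0.4567 -0.1317  0.2452] gap 0.0603 MOVE [195.1  -5.7   0.5] [-0.003 -0.006 -0.002] q6 -0.43
```

View pics/w19.png

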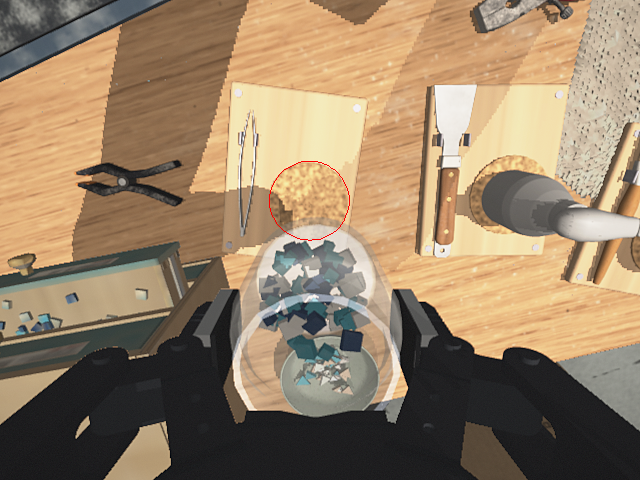

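>>> drive_tool(motion=[20,-6,0,0,-0.006,0,55,-6,0,0,-0.006,0,95,-6,0,0,-0.006,0,135,-6,0,0,-0.006,0,165,-6,0,0,-0.006,0,183,-6,0,0,-0.006,0,192,-6,0,0,-0.006,0,194,-6,0,0,-0.006,0])

```text
t: 35.2
eef_pos: [0.4567, -0.1367, 0.0521]
ee_rot: [[0.001, -0.0, 1.0], [0.001, 1.0, 0.0], [-1.0, 0.001, 0.001]]
contact_force: [-0.4, 0.0, -2.8]
finger_gap: 0.0602
```

>>> drive_tool(motion=[0,0,0,0,0,0,0,0,0,0,0,0,0,0,0,0,0,0])

```text
t: 35.5
eef_pos: [0.4581, -0.1384, 0.054]
ee_rot: [[0.005, 0.001, 1.0], [-0.001, 1.0, -0.001], [-1.0, -0.001, 0.005]]
contact_force: [-1.1, 0.0, -2.0]
finger_gap: 0.0601
```

```bash
python3 - <<'E'
from h import *
mv([.456,-.137,.0457],90)
E
```

```text
t 35.5 eef [ 0.4581 -0.1384  0.054 ] gap 0.0601 MOVE [ 8.2  1.4 -2.2] [-0.001  0.005  0.001] q6 -0.45
```

>>> drive_tool(motion=[3,1,-2,0,0.005,0,5,1,-2,0,0.005,0,7,1,-2,0,0.005,0,7.5,1,-2,0,0.005,0,7.5,1,-2,0,0.005,0])

```text
t: 36.0
eef_pos: [0.4552, -0.1371, 0.0455]
ee_rot: [[-0.002, 0.002, 1.0], [0.0, 1.0, -0.002], [-1.0, 0.0, -0.002]]
contact_force: [-0.9, -0.0, -0.8]
finger_gap: 0.0604
```

>>> drive_tool(motion=[0.6,0,0,0,0,0,0.6,0,0,0,0,0])

```text
t: 36.2
eef_pos: [0.4553, -0.1371, 0.0454]
ee_rot: [[-0.002, 0.002, 1.0], [-0.0, 1.0, -0.002], [-1.0, -0.0, -0.002]]
contact_force: [-2.1, 1.4, 6.3]
finger_gap: 0.0599
```

Seated. Release and raise.

>>> drive_tool(motion=[0,0,0,0,0,0,0,0,0,0,0,0,0,0,0,0,0,0,0,0,0,0,0,0,0,0,0,0,0,0,0,0,0,0,0,0,0,0,0,0,0,0,0,0,0,0,0,0], grip=1)

```text
t: 37.0
eef_pos: [0.4553, -0.1371, 0.0448]
ee_rot: [[-0.002, 0.002, 1.0], [-0.0, 1.0, -0.002], [-1.0, -0.0, -0.002]]
contact_force: [0.8, -0.2, 1.0]
finger_gap: 0.0855
```

>>> drive_tool(motion=[-10,0,0,0,0,0,-30,0,0,0,0,0,-60,0,0,0,0,0,-100,0,0,0,0,0,-145,0,0,0,0,0,-190,0,0,0,0,0,-230,0,-20,0,0,0,-260,0,-60,0,0,0])

```text
t: 37.8
eef_pos: [0.3972, -0.1376, 0.3084]
ee_rot: [[0.002, -0.0, 1.0], [-0.002, 1.0, 0.0], [-1.0, -0.002, 0.002]]
contact_force: [-0.4, -0.7, -0.1]
finger_gap: 0.0855
```

>>> drive_tool(motion=[0,50,0,0,0,0,0,100,-10,0,0,0,0,150,-20,0,0,0,0,190,-20,0,0,0,0,200,-20,0,0,0,0,200,-20,0,0,0,0,200,-20,0,0,0])

```text
t: 38.5
eef_pos: [0.3762, 0.0625, 0.3053]
ee_rot: [[-0.002, 0.002, 1.0], [-0.001, 1.0, -0.002], [-1.0, -0.001, -0.002]]
contact_force: [-0.7, -0.6, 0.1]
finger_gap: 0.0853
```

```bash
python3 - <<'E'
from h import *
import cv2
s=ctrl.get_state();print(s['t'],s['eef_pos'])
pads=dict(b=(.499,.2355),s=(.4513,.0625),t=(.457,-.137))
for n in ['wrist','scene','top']:
    c=cap(n);im=c['pixels'][:,:,::-1]
    for q,z in [('glue_bottle',.015),('grit_jar',.015),('trigger_foot',.015),('brush_pad',.015),('scraper_pad',.015),('tweezers_pad',.015),('shard_bowl',0),('spring_clamp',0)]:
        print(n,q,[(round(r['p'],2),bp(c,r['at'],z)[:2].round(3)) for r in ctrl.spot_point(n,q)[:1]])
    if n=='scene': im=cv2.resize(im[100:400,180:440],None,fx=2,fy=2)
    cv2.imwrite(f'pics/f_{n}.png',im)
E
```

```text
38.5 [0.37624702 0.06248998 0.30528696]
wrist glue_bottle [(0.57, array([0.506, 0.234]))]
wrist grit_jar [(0.74, array([ 0.458, -0.136]))]
wrist trigger_foot [(0.69, array([0.454, 0.061]))]
wrist brush_pad []
wrist scraper_pad []
wrist tweezers_pad [(0.65, array([0.454, 0.065]))]
wrist shard_bowl [(0.87, array([ 0.645, -0.12 ]))]
wrist spring_clamp []
scene glue_bottle [(0.89, array([0.495, 0.235]))]
scene grit_jar [(0.83, array([ 0.463, -0.139]))]
scene trigger_foot [(0.77, array([0.453, 0.063]))]
scene brush_pad [(0.92, array([0.499, 0.227]))]
scene scraper_pad [(0.84, array([0.453, 0.059]))]
scene tweezers_pad [(0.64, array([ 0.46 , -0.139]))]
scene shard_bowl [(0.57, array([ 0.651, -0.12 ]))]
scene spring_clamp [(0.76, array([ 0.439, -0.32 ]))]
top glue_bottle [(0.88, array([0.498, 0.235]))]
top grit_jar [(0.92, array([ 0.464, -0.139]))]
top trigger_foot []
top brush_pad [(0.87, array([0.488, 0.237]))]
top scraper_pad []
top tweezers_pad [(0.74, array([ 0.46 , -0.137]))]
top shard_bowl [(0.78, array([ 0.65 , -0.121]))]
top spring_clamp [(0.62, array([ 0.434, -0.318]))]
```

View pics/f_wrist.png

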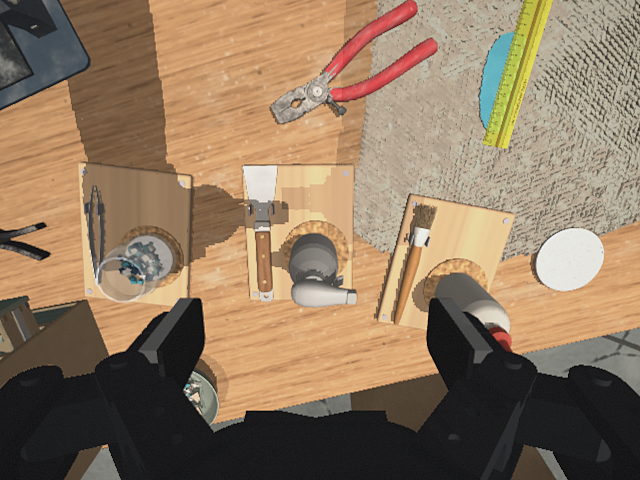

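View pics/f_scene.png

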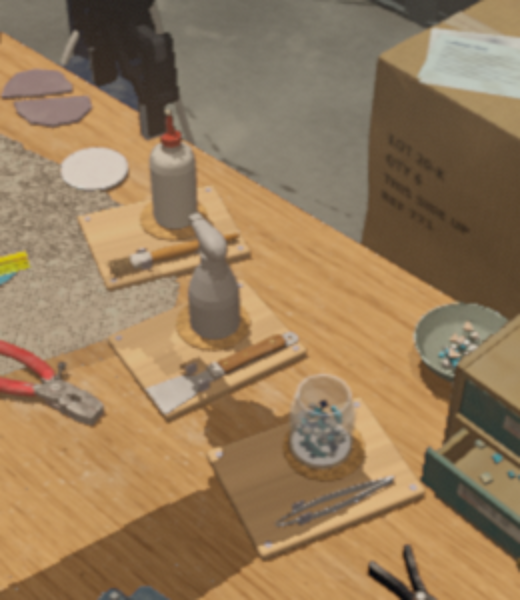

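```bash
python3 -c "
from bench import ctrl
print(ctrl.sign_off())"
```

```text
the job is handed in; nothing more can be done
None
```

All three are on their right boards and the job is handed in at about 40 s of the 112 s. The hand-in gave no verdict, so what follows rests on my own last looks.

- **Moves:** I parked the grit jar on the white disc, moved the trigger bottle to the scraper board and the glue bottle to the brush board. Then I moved the jar to the tweezers board.
- **Trigger bottle and jar:** In the last pictures each stands upright on its pad. Their foot positions come out within about 7 mm of the pad middles I measured (limit 15 mm).
- **Glue bottle:** It also stands upright. It lies within about 7 mm of the pad middle I measured earlier, when the pad was empty. The detector's own last pad readings put it 8 to 10 mm off, because they scattered by about 11 mm once the bottle covered the pad.
- **Bystanders:** Two cameras still place the clamp, and all three the bowl, within about 10 mm of their start positions. The arm never went near either of them.
- **Robot:** The gripper was open and clear at z = 0.305 m.
- **Failed or wrong detections:** The wrist camera did not report the clamp, the brush pad or the scraper pad. It also mistook the scraper pad for the tweezers pad. The top camera missed the trigger foot and the scraper pad. I relied on the other cameras and my own board measurements for those.

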